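# Deal out the coasters to three tea trays

### The arm

A 6-joint arm with a two-finger parallel gripper is mounted at the origin on a cart in front of the work surface, level with it; the furniture and walls round the work are solid. World frame = base frame: x ahead of the robot, y to its left, z up, the work surface at z = 0. Lengths are in m, angles in rad, forces in N, time in s.
With the tool pointing down it reaches from about 0.325 to 0.85 m from the base axis. Payload 4.4 kg.
Tool frame: the origin (TCP) lies at the very end of the fingers, on their centre line; the grasp point (between the pads) lies 19 mm behind it; z points along the fingers, y is the line along which they close (so a half turn about z gives the same grasp; the last joint's range is limited). The gripper opens to 94 mm and grips with 3 to 60 N. Pads are 16 mm wide; open, the fingers measure 119 mm over their backs; the gripper's body (75 mm by 177 mm) begins 78 mm behind the grasp point.
Start: joints at [-1.308, 0.207, 1.542, -0, 1.393, -0.15], TCP at [0.231, -0.526, 0.205] pointing down, gripper open.
Joint ranges: [-2.73, 2.73], [-0.86, 2.22], [0.23, 2.46], [-1.11, 4.25], [0.08, 2.63], [-2.82, 2.82]. Speed limits (rad/s): [2.79, 2.79, 3.14, 3.14, 3.14, 3.14].

### API

Orientations are given as a unit quaternion [x, y, z, w].
In Python, from cell import telemetry, vision, ctrl gives the robot as it stands. The module is installed in compiled form; this text tells all that it offers.
- The arm moves only by the tool arm_command, never from a script. Its argument "targets" is a list of rows, each an object with "slide": the shift along the tool's x, y, z in m, a list of three; "angular": the turn, a rotation vector about the tool's x, y, z in rad, a list of three; "jaw": the opening, from -1 (shut) to 1 (fully open), so that 0 is half open. In form: [{"slide": [tx, ty, tz], "angular": [rx, ry, rz], "jaw": jaw}, ...]. A call has 1 to 12 rows; each row shifts and turns the commanded pose from where the row before left it, along the tool's axes as they then stand; what a row does not reach is not made up. A row lasts 1/10 s, in which the tool goes at most 50 mm and 8.59 degrees, less where a joint would pass 70% of its speed; a pose out of reach is approached as far as the arm can. A call with a gripper value outside its range is refused whole. The fingers move at their own pace and stop on an object; "force" is the grip in N (left out, the last holds). Time passes only in rows, so rows that do not move let the fingers close. It gives the time, the measured TCP pose, the force, the opening and the grip force at its end, in the units of the state.
- telemetry.observe(): the state, without advancing time (a new reading comes with each control period).
- vision.camera(name): name is "scene" or "top"; returns a dict with "color" (420x560x3 uint8, red, green, blue), "vertical_fov" (degrees; the focal length in pixels is half the picture's height over the tangent of half this angle, whatever the lens; pixels are square), "cx", "cy" (the principal point, pixels), "dist" ([k1, k2, p1, p2, k3] as OpenCV has them; the pictures are not rectified), "R" (3x3) and "t" (3): a world point X has camera coordinates R X + t. Camera axes: x right, y down, z forward; pixel columns grow to the right and rows downward; lengths in m; the calibration is good to about 2 mm. A picture is of the moment at which its call begins. There is no depth.
- ctrl.job_done(): hands the job in; it is judged then, once.
Trained networks look in the newest picture that a camera, given by its name, has taken for a name from the list of things; names that differ only in an ending like _2 or _b are one class to them, and where a whole thing is asked for, a point or a joint stands for the part that bears it (a point fixed in the world has none). Each returns a list of dicts, best first, with "score" (0 to 1); they miss things now and then, are a little off and sometimes report something else, mostly with a low value. They report only what shows in the picture. A call takes as long as a camera call. They do not tell look-alikes from the thing itself.
- vision.search_frame(name, camera): "box" ([left, top, right, bottom] in pixels, round what is visible of it).
The state is a dict: "time_s": time; "joint_pos": joint angles; "dq": joint speeds; "joint_torque": joint torques, N m; "position": TCP position; "orientation": TCP orientation; "wrist_force": force on the tool from outside, world axes, zero at the start; "torque": the same for the moment, N m; "grip_width": finger opening in m; "finger_force": force on a finger pad.
Only numpy, scipy, OpenCV 4.12 (cv2) and the standard library are available. Lean on these libraries where they do the work, as an engineer would, in place of code of your own. Each camera call takes 0.05 s, during which the arm holds its last target. There are 200 camera calls.

### The job

Finish dealing the wooden coasters from the sloping caddy to the three slate tea trays, one at a time, until every tray holds two and the caddy is empty: first give one to the tray that has none, then go round once more, one to each tray from left to right as the robot sees them. Lay each coaster gently flat inside the tray's rim, beside the other one and not on top of it, without dropping it, and leave the coasters already dealt and the other things on the worktop where they are.

Things in the scene. Friction and masses are not known exactly. Their poses are not given: they have to be found in the camera images.
- tray_1: fixed dark slate tray, 105 mm (its x) by 285 mm (its y), 12 mm high; inner floor 6 mm above its origin, rim 7 mm thick, inside 92 x 272 mm. Origin: centre of underside. Three alike trays lie left, middle and right (world y above 0.2, between, below -0.2) in varying order, long side roughly left to right. At the start coaster_e lies on its +y half.
- tray_2: fixed dark slate tray, 105 mm (its x) by 285 mm (its y), 12 mm high; inner floor 6 mm above its origin, rim 7 mm thick, inside 92 x 272 mm. Origin: centre of underside. Three alike trays lie left, middle and right (world y above 0.2, between, below -0.2) in varying order, long side roughly left to right. At the start coaster_f lies on its -y half.
- tray_3: fixed dark slate tray, 105 mm (its x) by 285 mm (its y), 12 mm high; inner floor 6 mm above its origin, rim 7 mm thick, inside 92 x 272 mm. Origin: centre of underside. Three alike trays lie left, middle and right (world y above 0.2, between, below -0.2) in varying order, long side roughly left to right. It is the empty one at the start.
- caddy: fixed light-wood coaster caddy; origin under the seat's middle, on the worktop; x level, from its open front to its back, z up. Its seat slopes 30 degrees, low at -x: the seat's normal leans 30 degrees from vertical towards the caddy's -x. On it four coasters lie in one stack, 58 mm side up the slope; take them across these 58 mm, tool square to the seat.
- caddy_seat (a point): middle of the caddy's seat, 60 mm above the worktop. Cheeks 50 mm high (square to the seat) stand close at both ends of the stack's 76 mm side; two corner stops as high hold its low edge, with a 64 mm wide gap between them for a finger; the seat runs on 40 mm above the stack. A wall cabinet hangs behind, 0.54 m up.
- coaster_a_mid (a point): oblong wooden coaster with a thin cork inlay on top, 76 x 58 mm, 14 mm thick, 50 g. This point is its centre; its own x runs along the 58 mm side, y along the 76 mm side, z out of the cork face. One of the four in the caddy; stacked a, b, c, d from the seat up, centres 14 mm apart along the slope's normal.
- coaster_b_mid (a point): oblong wooden coaster with a thin cork inlay on top, 76 x 58 mm, 14 mm thick, 50 g. This point is its centre; its own x runs along the 58 mm side, y along the 76 mm side, z out of the cork face. One of the four in the caddy; stacked a, b, c, d from the seat up, centres 14 mm apart along the slope's normal.
- coaster_c_mid (a point): oblong wooden coaster with a thin cork inlay on top, 76 x 58 mm, 14 mm thick, 50 g. This point is its centre; its own x runs along the 58 mm side, y along the 76 mm side, z out of the cork face. One of the four in the caddy; stacked a, b, c, d from the seat up, centres 14 mm apart along the slope's normal.
- coaster_d_mid (a point): oblong wooden coaster with a thin cork inlay on top, 76 x 58 mm, 14 mm thick, 50 g. This point is its centre; its own x runs along the 58 mm side, y along the 76 mm side, z out of the cork face. One of the four in the caddy; stacked a, b, c, d from the seat up, centres 14 mm apart along the slope's normal.
- coaster_e_mid (a point): oblong wooden coaster with a thin cork inlay on top, 76 x 58 mm, 14 mm thick, 50 g. This point is its centre; its own x runs along the 58 mm side, y along the 76 mm side, z out of the cork face. Already lies on tray_1, its 76 mm side across the tray, 50 to 85 mm from the tray's middle.
- coaster_f_mid (a point): oblong wooden coaster with a thin cork inlay on top, 76 x 58 mm, 14 mm thick, 50 g. This point is its centre; its own x runs along the 58 mm side, y along the 76 mm side, z out of the cork face. Already lies on tray_2, its 76 mm side across the tray, 50 to 85 mm from the tray's middle.
- mill_mid (a point): bystander: turned wooden pepper mill, 58 mm wide, 170 mm tall, standing loose on the worktop; leave it alone. This point: half-way up.
- pump_bottle_mid (a point): bystander: dotted square pump bottle, 54 mm wide, 216 mm tall, standing loose on the worktop; leave it alone. This point: half-way up.
- mug_mid (a point): bystander: white mug, 84 mm wide (120 with its handle), 106 mm tall, standing loose on the worktop; leave it alone. This point: half-way up.
- slim_bottle_mid (a point): bystander: slim white bottle with a pouring top, 65 mm wide, 258 mm tall, standing loose on the worktop; leave it alone. This point: half-way up.
- glass_jar_mid (a point): bystander: glass storage jar with a green lid, 90 mm wide, 165 mm tall, standing loose on the worktop; leave it alone. This point: half-way up.
There are look-alikes about, which are no part of the job. What is shaped like the part that bears coaster_e_mid but purple is not meant.

How it is judged:
By the outcome, as a careful person would: the job done as asked, in the order asked, and still so for the second after the job is handed in, with the robot touching nothing.
It also fails if it takes over 72 s, if anything falls off the work surface, if the arm or the gripper's body presses on something with over 40 N, if the wrist force passes 120 N, or if a joint passes its speed limit or range.

## Working session

There is one attempt and no reset: what is moved stays moved. The work goes in short steps, Python scripts to look and compute and a tool call to move; the robot and the scene stay as the last step left them, time stands still between calls to the robot, and variables do not carry over. Pictures are saved under pics/ and viewed, at most 10 in all, crops included, and the job is handed in when it is done.

Besides the shell and the picture viewer there is one more tool, called after "Request:" as name([rows], argument=value, ...), one row to a line, values as JSON. arm_command: Moves the arm, as the interface text tells. Its arguments: {"type":"object","properties":{"targets":{"type":"array"},"force":{"type":"number"}},"required":["targets"]}

```bash
mkdir -p pics
cat > h.py <<'E'
import numpy as np, cv2
from cell import telemetry, vision, ctrl
def cam(n):
    c=vision.camera(n); h=c["color"].shape[0]
    f=h/2/np.tan(np.radians(c["vertical_fov"])/2)
    c["K"]=np.array([[f,0,c["cx"]],[0,f,c["cy"]],[0,0,1.]]); c["R"]=np.array(c["R"]);c["t"]=np.array(c["t"]);c["dist"]=np.array(c["dist"],float); return c
def proj(c,X):
    return cv2.projectPoints(np.array(X,float).reshape(-1,3),cv2.Rodrigues(c["R"])[0],c["t"],c["K"],c["dist"])[0].reshape(-1,2)
def onplane(c,uv,z):
    n=cv2.undistortPoints(np.array(uv,float).reshape(-1,1,2),c["K"],c["dist"]).reshape(-1,2)
    d=np.c_[n,np.ones(len(n))]@c["R"]; o=-c["R"].T@c["t"]
    return o+d*((z-o[2])/d[:,2])[:,None]
def save(c,n): cv2.imwrite("pics/"+n,c["color"][:,:,::-1])
E
python3 - <<'E'
from h import *
for n in("scene","top"):
    c=cam(n); save(c,n+"0.png"); print(n,"cam at",(-c["R"].T@c["t"]).round(3))
    for o in ("tray_1","caddy","coaster_a_mid"):
        for r in vision.search_frame(o,n): print(o,np.round(r["box"]),round(r["score"],2))
print(telemetry.observe())
E
```

```text
scene cam at [-0.525  0.667  0.811]
tray_1 [275. 245. 366. 286.] 0.78
tray_1 [118. 266. 239. 329.] 0.71
caddy [277. 199. 325. 245.] 0.83
top cam at [0.302 0.049 1.285]
tray_1 [251. 221. 337. 266.] 0.96
tray_1 [350. 224. 437. 258.] 0.85
tray_1 [134. 212. 223. 246.] 0.6
tray_1 [191. 221. 216. 238.] 0.27
caddy [289. 178. 325. 216.] 0.82
{'time_s': 0.4, 'joint_pos': array([-1.30747717e+00,  2.06733033e-01,  1.54172768e+00, -1.67484748e-05,
        1.39348959e+00, -1.50468292e-01]), 'dq': array([ 0.00129099, -0.00217365, -0.00419094, -0.00029416, -0.0002548 ,
       -0.00048849]), 'joint_torque': array([ 9.91432025e-04, -3.70359814e+01, -2.81266004e+01,  6.97660726e-02,
        3.03179061e-02, -7.13043755e-05]), 'position': array([ 0.23116465, -0.52635168,  0.20526288]), 'orientation': array([ 9.78673410e-01,  2.05422308e-01, -1.83145541e-05, -1.78076680e-04]), 'wrist_force': array([ 0.02942519,  0.01540217, -0.27909178]), 'torque': array([ 0.02968655, -0.01783715, -0.00443566]), 'finger_force': 0.0, 'grip_width': 0.09386205038893129}
```

View pics/top0.png

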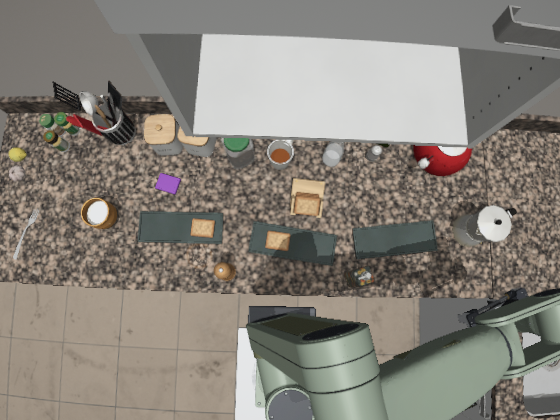

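View pics/scene0.png

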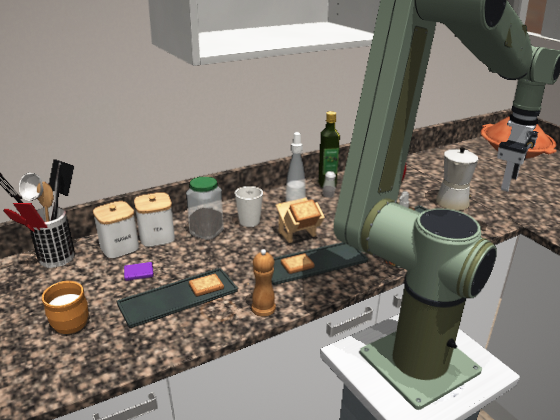

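Run:
```python
from h import *
a=cv2.imread("pics/top0.png")[165:285,120:450]
cv2.imwrite("pics/top0c.png",cv2.resize(a,None,fx=2.4,fy=2.4,interpolation=cv2.INTER_CUBIC))
```

```text
(no output)
```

View pics/top0c.png

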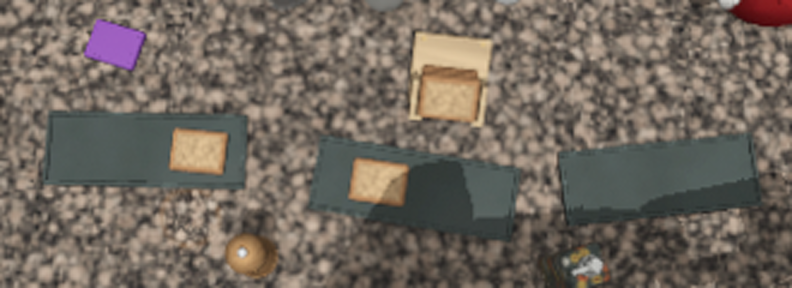

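The top view (up = +x, left = +y) shows:
- **Trays:** the left tray (about 180,227 px) and the middle tray (292,242) hold one coaster each. The right tray (394,240) is empty, so it gets the first coaster.
- **Caddy:** it stands at (307,198).
- **Look-alikes:** the purple slab at (168,183) is coaster-shaped but purple, so it isn't meant. The coasters at (203,228) and (278,241) are the wooden ones.

Next I'll rectify the trays and fit the poses.

```bash
cat > m.py <<'E'
from h import *
from scipy.optimize import least_squares
def top_rect(c,z,x0=.2,x1=.75,y0=-.5,y1=.5,s=1000):
    X,Y=np.meshgrid(np.arange(y1,y0,-1/s),np.arange(x1,x0,-1/s))
    P=np.stack([Y,X,np.full_like(X,z)],-1)
    uv=proj(c,P).reshape(*X.shape,2).astype(np.float32)
    return cv2.remap(c["color"],uv[...,0],uv[...,1],cv2.INTER_CUBIC)
E
python3 - <<'E'
from m import *
c=cam("top")
im=top_rect(c,.012); cv2.imwrite("pics/r.png",im[:,:,::-1])
hsv=cv2.cvtColor(cv2.GaussianBlur(im,(0,0),2),cv2.COLOR_RGB2HSV)
def blobs(m,lo,hi,tag):
    n,l,s,ce=cv2.connectedComponentsWithStats(cv2.morphologyEx(m.astype(np.uint8),cv2.MORPH_OPEN,np.ones((9,9))))
    for i in range(1,n):
        if lo<s[i,4]<hi:
            cn=cv2.findContours((l==i).astype(np.uint8),0,2)[0][0]
            (u,v),wh,a=cv2.minAreaRect(cv2.convexHull(cn))
            print(tag,"x %.3f y %.3f"%(.75-v/1000,.5-u/1000),np.round(wh),round(a,1),s[i,4])
a=im.astype(int)
b=cv2.GaussianBlur(im,(0,0),2).astype(int)
blobs((b[...,1]>b[...,0]+3)&(b[...,0]<75),8000,60000,"tray")
im2=top_rect(c,.020); b=cv2.GaussianBlur(im2,(0,0),1).astype(int)
blobs((b[...,0]>b[...,2]+55)&(b[...,0]>140),1500,9000,"coaster")
for n,cc in(("top",c),("scene",cam("scene"))):
    k=cc["color"]; r=(275,170,345,225) if n=="top" else (265,190,335,250)
    cr=cv2.resize(k[r[1]:r[3],r[0]:r[2]],None,fx=8,fy=8,interpolation=cv2.INTER_CUBIC)
    cv2.imwrite(f"pics/cad_{n}.png",cr[:,:,::-1])
A=cv2.imread("pics/cad_top.png");B=cv2.imread("pics/cad_scene.png");B=cv2.resize(B,(560,480))
cv2.imwrite("pics/cad.png",cv2.resize(np.hstack([np.vstack([A,np.zeros((40,560,3),np.uint8)]),B]),(800,343)))
cv2.imwrite("pics/rs.png",cv2.resize(cv2.imread("pics/r.png"),(800,440)))
E
```

```text
tray x 0.421 y -0.050 [201. 102.] 7.7 10702
coaster x 0.727 y 0.036 [47. 46.] 90.0 1695
coaster x 0.616 y -0.057 [107.  56.] 4.0 5269
coaster x 0.558 y -0.055 [81. 68.] 5.2 5032
coaster x 0.469 y 0.292 [74. 57.] 3.2 4125
coaster x 0.434 y 0.042 [72. 57.] 5.4 3568
```

View pics/cad.png

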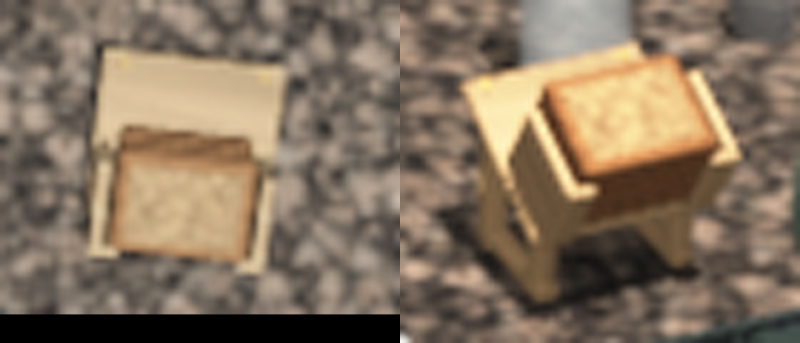

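View pics/rs.png

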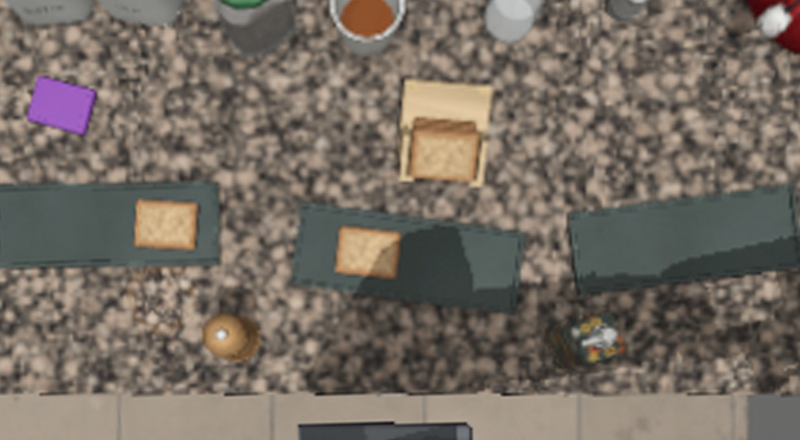

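The enlarged crop shows the caddy's stack and its open front facing the robot, along with the wooden coasters on the slate trays. Next I fit the trays and caddy from picked corners.

```bash
cat > geo.py <<'E'
from m import *
def Rz(a): return np.array([[np.cos(a),-np.sin(a),0],[np.sin(a),np.cos(a),0],[0,0,1]])
n=np.array([-.5,0,3**.5/2]); up=np.array([3**.5/2,0,.5])
def cadpt(p,h,u=0,v=0): return np.array([p[0],p[1],.06])+Rz(p[2])@(h*n+u*up+v*np.array([0,1.,0]))
E
python3 - <<'E'
from geo import *
t=cam("top"); s=cam("scene")
o=np.array([120,165])
T=dict(left=[(52,111),(246,115),(244,186),(43,184)],mid=[(320,138),(517,170),(509,238),(311,206)],right=[(558,152),(750,134),(760,203),(570,224)])
L=np.array([[.0525,.1425],[.0525,-.1425],[-.0525,-.1425],[-.0525,.1425]])
for k,q in T.items():
    W=onplane(t,o+(np.array(q)+.5)/2.4-.5,.012)[:,:2]
    m=lambda p:(L@Rz(p[2])[:2,:2].T+p[:2]-W).ravel()
    r=least_squares(m,[*W.mean(0),0]); print(k,r.x.round(4),"res mm",(r.fun*1000).round(1))
tq=np.array([275,170])+(np.array([(118,152),(256,164),(249,262),(108,249)])+.5)/5.714-.5
sq=np.array([265,190])+(np.array([(145,85),(290,55),(318,143),(182,178)])+.5)/5.714-.5
def f(p,w=3):
    P=[cadpt(p,.056,a*.029,b*.038) for a,b in((1,1),(1,-1),(-1,-1),(-1,1))]
    return np.r_[(proj(t,P)-tq).ravel()*(w&1),(proj(s,P)-sq).ravel()*(w>>1)]
for w in(1,2,3):
    r=least_squares(f,[.58,-.05,0],args=(w,)); print("caddy",w,r.x.round(4),r.fun.round(1))
for nm in("mill_mid","pump_bottle_mid","mug_mid","slim_bottle_mid","glass_jar_mid"):
    for b in vision.search_frame(nm,"top")[:2]: print(nm,np.round(b["box"]),round(b["score"],2), onplane(t,[[(b["box"][0]+b["box"][2])/2,(b["box"][1]+b["box"][3])/2]],.15).round(2))
E
```

```text
left [0.4699 0.3669 0.0165] res mm [ 1.   5.6  2.4 -3.7 -3.  -2.6 -0.4  0.7]
mid [ 0.4275 -0.0094 -0.1275] res mm [ 4.6  1.4  4.8 -5.3 -4.8 -2.4 -4.6  6.3]
right [ 0.451  -0.3569  0.1263] res mm [ 1.4  1.1  3.3 -1.7 -2.1 -4.  -2.5  4.5]
caddy 1 [ 0.5637 -0.048  -0.0492] [ 0.1 -0.2  0.3 -0.3 -0.5  0.   0.2  0.4 -0.  -0.  -0.  -0.   0.  -0.
  0.  -0. ]
caddy 2 [ 0.5598 -0.0514 -0.1599] [ 0.  -0.   0.   0.  -0.   0.  -0.   0.  -0.1 -1.1 -1.  -0.2  1.1  1.3
  0.1 -0.1]
caddy 3 [ 0.5624 -0.0499 -0.0929] [ 0.7 -0.2  0.8  0.7 -0.7  0.9  0.1  0.2 -0.6 -1.  -2.3 -0.8  0.8  0.4
  0.7 -0.2]
mill_mid [217. 261. 237. 284.] 0.57 [[0.32 0.19 0.15]]
mill_mid [138. 213. 225. 246.] 0.26 [[0.44 0.33 0.15]]
pump_bottle_mid [343. 267. 374. 288.] 0.65 [[ 0.32 -0.2   0.15]]
mug_mid [269. 140. 291. 166.] 0.87 [[0.69 0.04 0.15]]
mug_mid [350. 222. 439. 259.] 0.28 [[ 0.43 -0.31  0.15]]
slim_bottle_mid [322. 144. 344. 165.] 0.67 [[ 0.69 -0.12  0.15]]
glass_jar_mid [223. 138. 257. 169.] 0.63 [[0.69 0.17 0.15]]
```

```bash
cat > plan.py <<'E'
import json
from geo import *
from scipy.spatial.transform import Rotation as Ro
CAD=[.563,-.049,-.075]
TR=dict(left=(.470,.367,.0165),mid=(.4275,-.0094,-.1275),right=(.451,-.357,.1263))
def seat(h,u=.0015): # tool square to seat, TCP h above it
    y=Rz(CAD[2])@up; z=-Rz(CAD[2])@n
    return cadpt(CAD,h,u),np.c_[np.cross(y,z),y,z]
def tray(k,off,z):
    x,y,a=TR[k]; R=Rz(a)
    return np.array([x,y,z])+R@[0,off,0],R@np.c_[[0,1,0],[1,0,0],[0,0,-1.]]
def run(wps,v=.038,w=.11,start=None):
    """wps: (pos,R,jaw[,rows]) ; prints rows in calls of 12, tracking the rounded pose"""
    s=telemetry.observe(); p=s["position"].copy(); R=Ro.from_quat(s["orientation"])
    if start: p,R=start[0].copy(),Ro.from_matrix(start[1])
    rows=[]
    for q in wps:
        if q[0] is None: rows+=[([0,0,0],[0,0,0],q[2])]*q[3]; continue
        T=Ro.from_matrix(q[1]); p0,R0=p,R; rv=(R0.inv()*T).as_rotvec()
        N=q[3] if len(q)>3 else max(1,int(np.ceil(max(np.linalg.norm(q[0]-p0)/v,np.linalg.norm(rv)/w))))
        for i in range(1,N+1):
            pt=p0+(q[0]-p0)*i/N; Rt=R0*Ro.from_rotvec(rv*i/N)
            sl=np.round(R.inv().apply(pt-p),3)+0.; an=np.round((R.inv()*Rt).as_rotvec(),2)+0.
            p=p+R.apply(sl); R=R*Ro.from_rotvec(an); rows.append((sl.tolist(),an.tolist(),q[2]))
    for i in range(0,len(rows),12):
        print(json.dumps([dict(slide=a,angular=b,jaw=j) for a,b,j in rows[i:i+12]],separators=(",",":")))
    print("end",p.round(4),len(rows))
E
python3 - <<'E'
from plan import *
g=.047
S=seat(.14)
run([(np.array([.40,-.36,.26]),tray("right",0,0)[1],.8),(*S,.8),(*seat(g+.01),.8),(*seat(g),.8,2)])
E
```

```text
[{"slide":[0.018,-0.007,-0.005],"angular":[0.0,0.0,-0.11],"jaw":0.8},{"slide":[0.02,-0.005,-0.004],"angular":[0.0,0.0,-0.1],"jaw":0.8},{"slide":[0.019,-0.003,-0.005],"angular":[0.0,0.0,-0.11],"jaw":0.8},{"slide":[0.02,-0.001,-0.004],"angular":[0.0,0.0,-0.11],"jaw":0.8},{"slide":[0.02,0.001,-0.005],"angular":[0.0,0.0,-0.1],"jaw":0.8},{"slide":[0.019,0.004,-0.004],"angular":[0.0,0.0,-0.11],"jaw":0.8},{"slide":[0.019,0.005,-0.005],"angular":[0.0,0.0,-0.11],"jaw":0.8},{"slide":[0.018,0.007,-0.004],"angular":[0.0,0.0,-0.11],"jaw":0.8},{"slide":[0.018,0.01,-0.005],"angular":[0.0,0.0,-0.1],"jaw":0.8},{"slide":[0.016,0.011,-0.004],"angular":[0.0,0.0,-0.11],"jaw":0.8},{"slide":[0.015,0.013,-0.005],"angular":[0.0,0.0,-0.11],"jaw":0.8},{"slide":[0.014,0.014,-0.005],"angular":[0.0,0.0,-0.1],"jaw":0.8}]
[{"slide":[0.034,0.015,0.009],"angular":[-0.06,-0.01,0.02],"jaw":0.8},{"slide":[0.033,0.013,0.009],"angular":[-0.06,0.0,0.02],"jaw":0.8},{"slide":[0.035,0.013,0.01],"angular":[-0.05,-0.01,0.02],"jaw":0.8},{"slide":[0.034,0.011,0.01],"angular":[-0.06,0.0,0.03],"jaw":0.8},{"slide":[0.035,0.009,0.011],"angular":[-0.06,-0.01,0.02],"jaw":0.8},{"slide":[0.035,0.008,0.011],"angular":[-0.06,0.0,0.02],"jaw":0.8},{"slide":[0.035,0.007,0.012],"angular":[-0.06,-0.01,0.02],"jaw":0.8},{"slide":[0.036,0.005,0.011],"angular":[-0.05,-0.01,0.02],"jaw":0.8},{"slide":[0.035,0.004,0.011],"angular":[-0.06,0.0,0.02],"jaw":0.8},{"slide":[0.0,0.0,0.028],"angular":[0.0,0.0,0.0],"jaw":0.8},{"slide":[0.0,0.0,0.028],"angular":[0.0,0.0,0.0],"jaw":0.8},{"slide":[0.0,0.0,0.027],"angular":[0.0,0.0,0.0],"jaw":0.8}]
[{"slide":[0.0,0.0,0.005],"angular":[0.0,0.0,0.0],"jaw":0.8},{"slide":[0.0,0.0,0.005],"angular":[0.0,0.0,0.0],"jaw":0.8}]
end [ 0.5406 -0.0476  0.1017] 26
```

Request:
arm_command([
  {"slide":[0.018,-0.007,-0.005],"angular":[0,0,-0.11],"jaw":0.8},
  {"slide":[0.02,-0.005,-0.004],"angular":[0,0,-0.1],"jaw":0.8},
  {"slide":[0.019,-0.003,-0.005],"angular":[0,0,-0.11],"jaw":0.8},
  {"slide":[0.02,-0.001,-0.004],"angular":[0,0,-0.11],"jaw":0.8},
  {"slide":[0.02,0.001,-0.005],"angular":[0,0,-0.1],"jaw":0.8},
  {"slide":[0.019,0.004,-0.004],"angular":[0,0,-0.11],"jaw":0.8},
  {"slide":[0.019,0.005,-0.005],"angular":[0,0,-0.11],"jaw":0.8},
  {"slide":[0.018,0.007,-0.004],"angular":[0,0,-0.11],"jaw":0.8},
  {"slide":[0.018,0.01,-0.005],"angular":[0,0,-0.1],"jaw":0.8},
  {"slide":[0.016,0.011,-0.004],"angular":[0,0,-0.11],"jaw":0.8},
  {"slide":[0.015,0.013,-0.005],"angular":[0,0,-0.11],"jaw":0.8},
  {"slide":[0.014,0.014,-0.005],"angular":[0,0,-0.1],"jaw":0.8},
], force=20)

```text
time_s: 2.05
position: [0.4005, -0.3592, 0.2607]
orientation: [0.661, 0.751, 0.0, 0.0]
wrist_force: [0.0, -1.1, 0.4]
grip_width: 0.0846
finger_force: 0.0
```

Request:
arm_command([
  {"slide":[0.034,0.015,0.009],"angular":[-0.06,-0.01,0.02],"jaw":0.8},
  {"slide":[0.033,0.013,0.009],"angular":[-0.06,0,0.02],"jaw":0.8},
  {"slide":[0.035,0.013,0.01],"angular":[-0.05,-0.01,0.02],"jaw":0.8},
  {"slide":[0.034,0.011,0.01],"angular":[-0.06,0,0.03],"jaw":0.8},
  {"slide":[0.035,0.009,0.011],"angular":[-0.06,-0.01,0.02],"jaw":0.8},
  {"slide":[0.035,0.008,0.011],"angular":[-0.06,0,0.02],"jaw":0.8},
  {"slide":[0.035,0.007,0.012],"angular":[-0.06,-0.01,0.02],"jaw":0.8},
  {"slide":[0.036,0.005,0.011],"angular":[-0.05,-0.01,0.02],"jaw":0.8},
  {"slide":[0.035,0.004,0.011],"angular":[-0.06,0,0.02],"jaw":0.8},
  {"slide":[0,0,0],"angular":[0,0,0],"jaw":0.8},
])

```text
time_s: 3.05
position: [0.4914, -0.0395, 0.179]
orientation: [0.706, 0.661, 0.176, 0.186]
wrist_force: [-0.2, -0.1, -0.1]
grip_width: 0.0844
finger_force: 0.0
```

Run:
```python
from plan import *
s=telemetry.observe(); S=seat(.14); print(s["time_s"],s["position"]-S[0],(Ro.from_quat(s["orientation"]).inv()*Ro.from_matrix(S[1])).as_rotvec())
t=cam("top");c=cam("scene")
A=cv2.resize(t["color"][130:290,240:440],None,fx=2,fy=2,interpolation=3)
B=cv2.resize(c["color"][110:270,220:400],None,fx=2,fy=2,interpolation=3)
cv2.imwrite("pics/pre.png",np.hstack([A,B])[:,:,::-1])
```

```text
3.05 [-0.00305918  0.00431358 -0.00301883] [-0.00681091 -0.00726991  0.00735453]
```

View pics/pre.png

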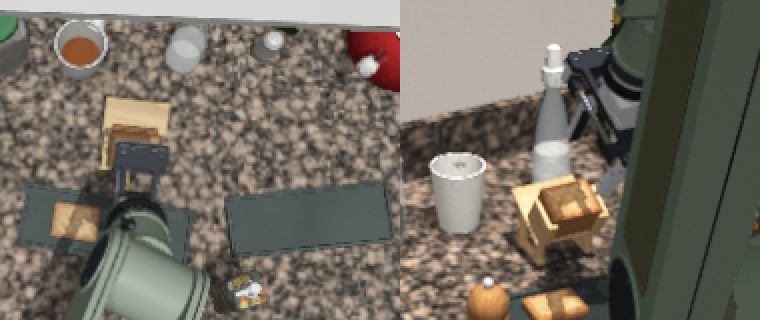

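The gripper stands square over the stack, at caddy column about 135 in the left panel, with all bystanders clear. I'll descend from the measured pose.

Run:
```python
from plan import *
s=telemetry.observe(); S=seat(.14); print((s["position"]-S[0]).round(4))
g=.047
run([(*seat(.09),.8,3),(*seat(.06),.8,2),(*seat(g),.8,3),(None,0,.8,1)])
```

```text
[-0.0004  0.0004  0.0002]
[{"slide":[0.0,0.0,0.017],"angular":[0.0,0.0,0.0],"jaw":0.8},{"slide":[0.0,0.0,0.017],"angular":[0.0,0.0,0.0],"jaw":0.8},{"slide":[0.0,0.0,0.016],"angular":[0.0,0.0,0.01],"jaw":0.8},{"slide":[0.0,0.0,0.015],"angular":[0.0,0.0,0.0],"jaw":0.8},{"slide":[-0.001,0.0,0.015],"angular":[0.0,0.0,0.0],"jaw":0.8},{"slide":[0.0,0.0,0.004],"angular":[0.0,0.0,0.0],"jaw":0.8},{"slide":[0.0,0.0,0.005],"angular":[0.0,0.0,0.0],"jaw":0.8},{"slide":[0.0,0.001,0.004],"angular":[0.0,0.0,0.0],"jaw":0.8},{"slide":[0,0,0],"angular":[0,0,0],"jaw":0.8}]
end [ 0.541  -0.0478  0.102 ] 9
```

Request:
arm_command([
  {"slide":[0,0,0.017],"angular":[0,0,0],"jaw":0.8},
  {"slide":[0,0,0.017],"angular":[0,0,0],"jaw":0.8},
  {"slide":[0,0,0.016],"angular":[0,0,0.01],"jaw":0.8},
  {"slide":[0,0,0.015],"angular":[0,0,0],"jaw":0.8},
  {"slide":[-0.001,0,0.015],"angular":[0,0,0],"jaw":0.8},
  {"slide":[0,0,0.004],"angular":[0,0,0],"jaw":0.8},
  {"slide":[0,0,0.005],"angular":[0,0,0],"jaw":0.8},
  {"slide":[0,0.001,0.004],"angular":[0,0,0],"jaw":0.8},
  {"slide":[0,0,0],"angular":[0,0,0],"jaw":0.8},
])

```text
time_s: 4.05
position: [0.5418, -0.0491, 0.1025]
orientation: [0.71, 0.655, 0.177, 0.188]
wrist_force: [-0.2, -0.1, 0.1]
grip_width: 0.0847
finger_force: 0.0
```

Request:
arm_command([
  {"slide":[0,0,0],"angular":[0,0,0],"jaw":0},
  {"slide":[0,0,0],"angular":[0,0,0],"jaw":0},
  {"slide":[0,0,0],"angular":[0,0,0],"jaw":0},
  {"slide":[0,0,0],"angular":[0,0,0],"jaw":0},
  {"slide":[0,0,0],"angular":[0,0,0],"jaw":0},
], force=20)

```text
time_s: 4.55
position: [0.5413, -0.0485, 0.1023]
orientation: [0.71, 0.655, 0.177, 0.188]
wrist_force: [-2.6, 0.2, 1.7]
grip_width: 0.0578
finger_force: 20.0
```

Run:
```python
from plan import *
g=.047
T=tray("right",-.065,.06); print(T[0])
run([(*seat(.085),0,3),(*seat(.13),0,2),(np.array([.5,-.17,.19]),T[1],0),(*T,0),(*tray("right",-.065,.02),0,3)],w=.13)
```

```text
[ 0.45918769 -0.42148226  0.06      ]
[{"slide":[0.0,0.0,-0.012],"angular":[0.0,0.0,0.0],"jaw":0},{"slide":[0.001,-0.001,-0.013],"angular":[0.0,0.0,0.0],"jaw":0},{"slide":[0.0,0.0,-0.012],"angular":[0.0,0.0,-0.01],"jaw":0},{"slide":[0.0,0.0,-0.023],"angular":[0.0,0.0,0.0],"jaw":0},{"slide":[0.0,0.0,-0.022],"angular":[0.0,0.0,0.0],"jaw":0},{"slide":[-0.025,0.003,-0.002],"angular":[0.1,0.01,-0.04],"jaw":0},{"slide":[-0.025,0.002,-0.003],"angular":[0.11,0.01,-0.04],"jaw":0},{"slide":[-0.025,0.001,-0.003],"angular":[0.1,0.01,-0.04],"jaw":0},{"slide":[-0.025,0.0,-0.003],"angular":[0.11,0.01,-0.03],"jaw":0},{"slide":[-0.025,-0.002,-0.003],"angular":[0.1,0.01,-0.04],"jaw":0},{"slide":[-0.031,-0.009,0.016],"angular":[0.0,0.0,0.0],"jaw":0},{"slide":[-0.03,-0.009,0.017],"angular":[0.0,0.0,0.0],"jaw":0}]
[{"slide":[-0.031,-0.009,0.016],"angular":[0.0,0.0,0.0],"jaw":0},{"slide":[-0.03,-0.009,0.016],"angular":[0.0,0.0,0.0],"jaw":0},{"slide":[-0.031,-0.009,0.016],"angular":[0.0,0.0,0.0],"jaw":0},{"slide":[-0.031,-0.009,0.017],"angular":[0.0,0.0,0.0],"jaw":0},{"slide":[-0.03,-0.009,0.016],"angular":[0.0,0.0,0.0],"jaw":0},{"slide":[-0.031,-0.009,0.016],"angular":[0.0,0.0,0.0],"jaw":0},{"slide":[0.0,0.0,0.013],"angular":[0.0,0.0,0.0],"jaw":0},{"slide":[0.0,0.0,0.014],"angular":[0.0,0.0,0.0],"jaw":0},{"slide":[0.0,0.0,0.013],"angular":[0.0,0.0,0.0],"jaw":0}]
end [ 0.4588 -0.4218  0.0201] 21
```

Request:
arm_command([
  {"slide":[0,0,-0.012],"angular":[0,0,0],"jaw":0},
  {"slide":[0.001,-0.001,-0.013],"angular":[0,0,0],"jaw":0},
  {"slide":[0,0,-0.012],"angular":[0,0,-0.01],"jaw":0},
  {"slide":[0,0,-0.023],"angular":[0,0,0],"jaw":0},
  {"slide":[0,0,-0.022],"angular":[0,0,0],"jaw":0},
  {"slide":[-0.025,0.003,-0.002],"angular":[0.1,0.01,-0.04],"jaw":0},
  {"slide":[-0.025,0.002,-0.003],"angular":[0.11,0.01,-0.04],"jaw":0},
  {"slide":[-0.025,0.001,-0.003],"angular":[0.1,0.01,-0.04],"jaw":0},
  {"slide":[-0.025,0,-0.003],"angular":[0.11,0.01,-0.03],"jaw":0},
  {"slide":[-0.025,-0.002,-0.003],"angular":[0.1,0.01,-0.04],"jaw":0},
  {"slide":[-0.031,-0.009,0.016],"angular":[0,0,0],"jaw":0},
  {"slide":[-0.03,-0.009,0.017],"angular":[0,0,0],"jaw":0},
])

```text
time_s: 5.75
position: [0.4913, -0.2341, 0.1567]
orientation: [0.662, 0.75, -0.0, 0.002]
wrist_force: [-0.1, 0.1, -0.4]
grip_width: 0.0578
finger_force: 20.0
```

Request:
arm_command([
  {"slide":[-0.031,-0.009,0.016],"angular":[0,0,0],"jaw":0},
  {"slide":[-0.03,-0.009,0.016],"angular":[0,0,0],"jaw":0},
  {"slide":[-0.031,-0.009,0.016],"angular":[0,0,0],"jaw":0},
  {"slide":[-0.031,-0.009,0.017],"angular":[0,0,0],"jaw":0},
  {"slide":[-0.03,-0.009,0.016],"angular":[0,0,0],"jaw":0},
  {"slide":[-0.031,-0.009,0.016],"angular":[0,0,0],"jaw":0},
  {"slide":[0,0,0.013],"angular":[0,0,0],"jaw":0},
  {"slide":[0,0,0.014],"angular":[0,0,0],"jaw":0},
  {"slide":[0,0,0.013],"angular":[0,0,0],"jaw":0},
  {"slide":[0,0,0],"angular":[0,0,0],"jaw":0},
])

```text
time_s: 6.75
position: [0.4577, -0.4188, 0.0172]
orientation: [0.662, 0.75, -0.0, -0.002]
wrist_force: [-0.6, 0.6, 0.1]
grip_width: 0.0581
finger_force: 20.0
```

Run:
```python
from plan import *
t=cam("top");c=cam("scene")
A=cv2.resize(t["color"][150:290,270:450],None,fx=2.2,fy=2.2,interpolation=3)
B=cv2.resize(c["color"][170:310,250:430],None,fx=2.2,fy=2.2,interpolation=3)
cv2.imwrite("pics/pl1.png",np.hstack([A,B])[:,:,::-1])
s=telemetry.observe();T=tray("right",-.065,.02);print(s["position"]-T[0],s["grip_width"],(Ro.from_quat(s["orientation"]).inv()*Ro.from_matrix(T[1])).as_rotvec())
```

```text
[-0.00015456  0.00084032 -0.00030117] 0.057246208412046716 [-0.00057338  0.00059916 -0.00197317]
```

View pics/pl1.png

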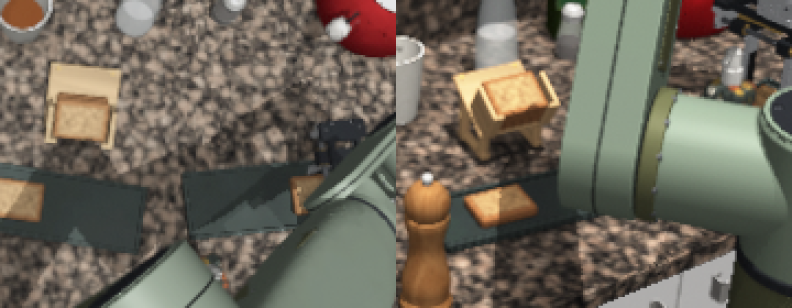

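The coaster is held inside the right tray's rim (left panel about 305,195), and the caddy still holds three. I'll lower it gently.

Request:
arm_command([
  {"slide":[0,0,0.003],"angular":[0,0,0],"jaw":0},
  {"slide":[0,0,0.002],"angular":[0,0,0],"jaw":0},
  {"slide":[0,0,0.002],"angular":[0,0,0],"jaw":0},
  {"slide":[0,0,0.001],"angular":[0,0,0],"jaw":0},
  {"slide":[0,0,0.001],"angular":[0,0,0],"jaw":0},
  {"slide":[0,0,0],"angular":[0,0,0],"jaw":0},
  {"slide":[0,0,0],"angular":[0,0,0],"jaw":0},
])

```text
time_s: 7.55
position: [0.4592, -0.4222, 0.0131]
orientation: [0.662, 0.749, -0.001, 0.001]
wrist_force: [-1.3, 3.5, 7.9]
grip_width: 0.0576
finger_force: 20.0
```

Run:
```python
from plan import *
T=tray("right",-.065,.045); st=tray("right",-.065,.012)
st=(telemetry.observe()["position"],st[1])
run([(None,0,.34,3),(st[0]+[0,0,.032],st[1],.34,3),(np.array([.49,-.20,.17]),T[1],.8),(*seat(.11),.8),(*seat(.045),.8,3),(*seat(.031),.8,4),(None,0,.8,1)],w=.13,start=st)
```

```text
[{"slide":[0,0,0],"angular":[0,0,0],"jaw":0.34},{"slide":[0,0,0],"angular":[0,0,0],"jaw":0.34},{"slide":[0,0,0],"angular":[0,0,0],"jaw":0.34},{"slide":[0.0,0.0,-0.011],"angular":[0.0,0.0,0.0],"jaw":0.34},{"slide":[0.0,0.0,-0.01],"angular":[0.0,0.0,0.0],"jaw":0.34},{"slide":[0.0,0.0,-0.011],"angular":[0.0,0.0,0.0],"jaw":0.34},{"slide":[0.031,0.008,-0.018],"angular":[0.0,0.0,0.0],"jaw":0.8},{"slide":[0.031,0.009,-0.018],"angular":[0.0,0.0,0.0],"jaw":0.8},{"slide":[0.031,0.008,-0.018],"angular":[0.0,0.0,0.0],"jaw":0.8},{"slide":[0.031,0.008,-0.017],"angular":[0.0,0.0,0.0],"jaw":0.8},{"slide":[0.031,0.009,-0.018],"angular":[0.0,0.0,0.0],"jaw":0.8},{"slide":[0.031,0.008,-0.018],"angular":[0.0,0.0,0.0],"jaw":0.8}]
[{"slide":[0.031,0.009,-0.018],"angular":[0.0,0.0,0.0],"jaw":0.8},{"slide":[0.03,0.008,0.003],"angular":[-0.1,-0.01,0.04],"jaw":0.8},{"slide":[0.031,0.006,0.003],"angular":[-0.11,-0.01,0.04],"jaw":0.8},{"slide":[0.03,0.004,0.003],"angular":[-0.1,-0.01,0.04],"jaw":0.8},{"slide":[0.031,0.003,0.004],"angular":[-0.11,-0.01,0.04],"jaw":0.8},{"slide":[0.031,0.002,0.004],"angular":[-0.1,-0.01,0.04],"jaw":0.8},{"slide":[0.0,0.0,0.022],"angular":[0.0,0.0,0.0],"jaw":0.8},{"slide":[0.0,0.0,0.021],"angular":[0.0,0.0,0.0],"jaw":0.8},{"slide":[0.0,0.0,0.022],"angular":[0.0,0.0,0.0],"jaw":0.8},{"slide":[0.0,0.0,0.003],"angular":[0.0,0.0,0.0],"jaw":0.8},{"slide":[0.0,0.0,0.004],"angular":[0.0,0.0,0.0],"jaw":0.8},{"slide":[0.0,0.0,0.003],"angular":[0.0,0.0,0.0],"jaw":0.8}]
[{"slide":[0.0,0.0,0.004],"angular":[0.0,0.0,0.0],"jaw":0.8},{"slide":[0,0,0],"angular":[0,0,0],"jaw":0.8}]
end [ 0.5492 -0.0482  0.0873] 26
```

Request:
arm_command([
  {"slide":[0,0,0],"angular":[0,0,0],"jaw":0.34},
  {"slide":[0,0,0],"angular":[0,0,0],"jaw":0.34},
  {"slide":[0,0,0],"angular":[0,0,0],"jaw":0.34},
  {"slide":[0,0,-0.011],"angular":[0,0,0],"jaw":0.34},
  {"slide":[0,0,-0.01],"angular":[0,0,0],"jaw":0.34},
  {"slide":[0,0,-0.011],"angular":[0,0,0],"jaw":0.34},
  {"slide":[0.031,0.008,-0.018],"angular":[0,0,0],"jaw":0.8},
  {"slide":[0.031,0.009,-0.018],"angular":[0,0,0],"jaw":0.8},
  {"slide":[0.031,0.008,-0.018],"angular":[0,0,0],"jaw":0.8},
  {"slide":[0.031,0.008,-0.017],"angular":[0,0,0],"jaw":0.8},
  {"slide":[0.031,0.009,-0.018],"angular":[0,0,0],"jaw":0.8},
  {"slide":[0.031,0.008,-0.018],"angular":[0,0,0],"jaw":0.8},
])

```text
time_s: 8.75
position: [0.486, -0.2299, 0.1517]
orientation: [0.662, 0.749, -0.0, 0.001]
wrist_force: [0.5, 1.1, -0.2]
grip_width: 0.0844
finger_force: 0.0
```

Request:
arm_command([
  {"slide":[0.031,0.009,-0.018],"angular":[0,0,0],"jaw":0.8},
  {"slide":[0.03,0.008,0.003],"angular":[-0.1,-0.01,0.04],"jaw":0.8},
  {"slide":[0.031,0.006,0.003],"angular":[-0.11,-0.01,0.04],"jaw":0.8},
  {"slide":[0.03,0.004,0.003],"angular":[-0.1,-0.01,0.04],"jaw":0.8},
  {"slide":[0.031,0.003,0.004],"angular":[-0.11,-0.01,0.04],"jaw":0.8},
  {"slide":[0.031,0.002,0.004],"angular":[-0.1,-0.01,0.04],"jaw":0.8},
  {"slide":[0,0,0],"angular":[0,0,0],"jaw":0.8},
  {"slide":[0,0,0],"angular":[0,0,0],"jaw":0.8},
  {"slide":[0,0,0],"angular":[0,0,0],"jaw":0.8},
])

```text
time_s: 9.65
position: [0.5127, -0.0463, 0.1555]
orientation: [0.71, 0.655, 0.176, 0.191]
wrist_force: [0.0, -0.3, 0.2]
grip_width: 0.085
finger_force: 0.0
```

```bash
cat > chk.py <<'E'
from plan import *
def wood():
    c=cam("top"); im=top_rect(c,.020,y0=-.55,y1=.55); b=cv2.GaussianBlur(im,(0,0),1).astype(int)
    m=((b[...,0]>b[...,2]+40)&(b[...,0]>95)).astype(np.uint8)
    k,l,s,_=cv2.connectedComponentsWithStats(cv2.morphologyEx(m,cv2.MORPH_OPEN,np.ones((9,9))))
    for i in range(1,k):
        if 2000<s[i,4]<9000:
            (u,v),wh,a=cv2.minAreaRect(cv2.findContours((l==i).astype(np.uint8),0,2)[0][0])
            x,y=.75-v/1000,.55-u/1000
            if x<.51:
                w=[(n,(Rz(-q[2])[:2,:2]@[x-q[0],y-q[1]]).round(3)) for n,q in TR.items()]
                print("wood x %.3f y %.3f"%(x,y),np.round(wh),round(a,1),min(w,key=lambda t:np.hypot(*t[1])))
E
python3 - <<'E'
from chk import *
wood()
s=telemetry.observe(); S=seat(.11); print(s["time_s"],(s["position"]-S[0]).round(4))
run([(*seat(.11),.8,1),(*seat(.045),.8,4),(*seat(.031),.8,4),(None,0,.8,2)])
E
```

```text
wood x 0.468 y 0.292 [77. 59.] 3.4 ('left', array([-0.003, -0.075]))
wood x 0.458 y -0.420 [59. 76.] 82.9 ('right', array([-0.001, -0.063]))
wood x 0.434 y 0.041 [76. 59.] 6.3 ('mid', array([0.  , 0.05]))
wood x 0.326 y 0.212 [69. 53.] 45.0 ('left', array([-0.147, -0.152]))
9.7 [ 0.0034 -0.0016 -0.0006]
[{"slide":[0.001,-0.003,-0.002],"angular":[0.0,0.0,-0.01],"jaw":0.8},{"slide":[0.0,0.0,0.016],"angular":[0.0,0.0,0.0],"jaw":0.8},{"slide":[0.0,0.0,0.016],"angular":[0.0,0.0,0.0],"jaw":0.8},{"slide":[0.0,0.0,0.017],"angular":[0.0,0.0,0.0],"jaw":0.8},{"slide":[0.001,0.0,0.016],"angular":[0.0,0.0,0.0],"jaw":0.8},{"slide":[0.0,0.0,0.003],"angular":[0.0,0.0,0.0],"jaw":0.8},{"slide":[0.0,0.0,0.004],"angular":[0.0,0.0,0.0],"jaw":0.8},{"slide":[0.0,0.0,0.003],"angular":[0.0,0.0,0.0],"jaw":0.8},{"slide":[0.0,0.0,0.004],"angular":[0.0,0.0,0.0],"jaw":0.8},{"slide":[0,0,0],"angular":[0,0,0],"jaw":0.8},{"slide":[0,0,0],"angular":[0,0,0],"jaw":0.8}]
end [ 0.5489 -0.0475  0.0873] 11
```

The first coaster is in the right tray, with its centre within 2 mm of the aim. On to the second coaster.

Request:
arm_command([
  {"slide":[0.001,-0.003,-0.002],"angular":[0,0,-0.01],"jaw":0.8},
  {"slide":[0,0,0.016],"angular":[0,0,0],"jaw":0.8},
  {"slide":[0,0,0.016],"angular":[0,0,0],"jaw":0.8},
  {"slide":[0,0,0.017],"angular":[0,0,0],"jaw":0.8},
  {"slide":[0.001,0,0.016],"angular":[0,0,0],"jaw":0.8},
  {"slide":[0,0,0.003],"angular":[0,0,0],"jaw":0.8},
  {"slide":[0,0,0.004],"angular":[0,0,0],"jaw":0.8},
  {"slide":[0,0,0.003],"angular":[0,0,0],"jaw":0.8},
  {"slide":[0,0,0.004],"angular":[0,0,0],"jaw":0.8},
  {"slide":[0,0,0],"angular":[0,0,0],"jaw":0.8},
  {"slide":[0,0,0],"angular":[0,0,0],"jaw":0.8},
])

```text
time_s: 10.8
position: [0.5467, -0.0459, 0.0851]
orientation: [0.707, 0.658, 0.175, 0.19]
wrist_force: [-0.5, -0.3, 1.1]
grip_width: 0.0847
finger_force: 0.0
```

Request:
arm_command([
  {"slide":[0,0,0],"angular":[0,0,0],"jaw":0},
  {"slide":[0,0,0],"angular":[0,0,0],"jaw":0},
  {"slide":[0,0,0],"angular":[0,0,0],"jaw":0},
  {"slide":[0,0,0],"angular":[0,0,0],"jaw":0},
  {"slide":[0,0,0],"angular":[0,0,0],"jaw":0},
], force=20)

```text
time_s: 11.3
position: [0.5486, -0.0463, 0.0866]
orientation: [0.707, 0.658, 0.176, 0.192]
wrist_force: [4.3, 1.4, 1.3]
grip_width: 0.0575
finger_force: 20.0
```

Run:
```python
from plan import *
s=telemetry.observe(); S=seat(.031); print(s["time_s"],(s["position"]-S[0]).round(4),(Ro.from_quat(s["orientation"]).inv()*Ro.from_matrix(S[1])).as_rotvec().round(3))
k,o="left",.065
T=tray(k,o,.07)
run([(*seat(.07),0,3),(*seat(.13),0,3),(np.array([.5,.13,.18]),T[1],0),(*T,0),(None,0,0,2)],w=.13)
```

```text
11.3 [-0.0002  0.0016 -0.001 ] [0.003 0.002 0.004]
[{"slide":[-0.001,0.0,-0.013],"angular":[0.0,0.0,0.0],"jaw":0},{"slide":[0.0,0.001,-0.013],"angular":[0.0,0.0,0.0],"jaw":0},{"slide":[-0.001,0.0,-0.014],"angular":[0.0,0.0,0.0],"jaw":0},{"slide":[0.0,0.0,-0.02],"angular":[0.0,0.0,0.0],"jaw":0},{"slide":[0.0,0.0,-0.02],"angular":[0.0,0.0,0.0],"jaw":0},{"slide":[0.0,0.0,-0.02],"angular":[0.0,0.0,0.0],"jaw":0},{"slide":[0.035,-0.001,-0.002],"angular":[0.11,0.01,-0.02],"jaw":0},{"slide":[0.035,-0.001,-0.002],"angular":[0.1,0.0,-0.01],"jaw":0},{"slide":[0.034,-0.001,-0.002],"angular":[0.11,0.01,-0.02],"jaw":0},{"slide":[0.035,0.0,-0.002],"angular":[0.1,0.0,-0.02],"jaw":0},{"slide":[0.035,0.0,-0.001],"angular":[0.11,0.01,-0.02],"jaw":0},{"slide":[0.034,-0.003,0.012],"angular":[0.0,0.0,0.0],"jaw":0}]
[{"slide":[0.033,-0.002,0.013],"angular":[0.0,0.0,0.0],"jaw":0},{"slide":[0.034,-0.003,0.012],"angular":[0.0,0.0,0.0],"jaw":0},{"slide":[0.033,-0.003,0.012],"angular":[0.0,0.0,0.0],"jaw":0},{"slide":[0.034,-0.002,0.013],"angular":[0.0,0.0,0.0],"jaw":0},{"slide":[0.034,-0.003,0.012],"angular":[0.0,0.0,0.0],"jaw":0},{"slide":[0.033,-0.003,0.012],"angular":[0.0,0.0,0.0],"jaw":0},{"slide":[0.034,-0.002,0.013],"angular":[0.0,0.0,0.0],"jaw":0},{"slide":[0.034,-0.003,0.012],"angular":[0.0,0.0,0.0],"jaw":0},{"slide":[0,0,0],"angular":[0,0,0],"jaw":0},{"slide":[0,0,0],"angular":[0,0,0],"jaw":0}]
end [0.469  0.4324 0.0698] 22
```

Request:
arm_command([
  {"slide":[-0.001,0,-0.013],"angular":[0,0,0],"jaw":0},
  {"slide":[0,0.001,-0.013],"angular":[0,0,0],"jaw":0},
  {"slide":[-0.001,0,-0.014],"angular":[0,0,0],"jaw":0},
  {"slide":[0,0,-0.02],"angular":[0,0,0],"jaw":0},
  {"slide":[0,0,-0.02],"angular":[0,0,0],"jaw":0},
  {"slide":[0,0,-0.02],"angular":[0,0,0],"jaw":0},
  {"slide":[0.035,-0.001,-0.002],"angular":[0.11,0.01,-0.02],"jaw":0},
  {"slide":[0.035,-0.001,-0.002],"angular":[0.1,0,-0.01],"jaw":0},
  {"slide":[0.034,-0.001,-0.002],"angular":[0.11,0.01,-0.02],"jaw":0},
  {"slide":[0.035,0,-0.002],"angular":[0.1,0,-0.02],"jaw":0},
  {"slide":[0.035,0,-0.001],"angular":[0.11,0.01,-0.02],"jaw":0},
  {"slide":[0.034,-0.003,0.012],"angular":[0,0,0],"jaw":0},
])

```text
time_s: 12.5
position: [0.4979, 0.1654, 0.1676]
orientation: [0.7, 0.715, -0.001, -0.004]
wrist_force: [0.3, 0.8, 0.2]
grip_width: 0.0576
finger_force: 20.0
```

Request:
arm_command([
  {"slide":[0.033,-0.002,0.013],"angular":[0,0,0],"jaw":0},
  {"slide":[0.034,-0.003,0.012],"angular":[0,0,0],"jaw":0},
  {"slide":[0.033,-0.003,0.012],"angular":[0,0,0],"jaw":0},
  {"slide":[0.034,-0.002,0.013],"angular":[0,0,0],"jaw":0},
  {"slide":[0.034,-0.003,0.012],"angular":[0,0,0],"jaw":0},
  {"slide":[0.033,-0.003,0.012],"angular":[0,0,0],"jaw":0},
  {"slide":[0.034,-0.002,0.013],"angular":[0,0,0],"jaw":0},
  {"slide":[0.034,-0.003,0.012],"angular":[0,0,0],"jaw":0},
  {"slide":[0,0,0],"angular":[0,0,0],"jaw":0},
  {"slide":[0,0,0],"angular":[0,0,0],"jaw":0},
])

```text
time_s: 13.5
position: [0.4654, 0.4323, 0.0674]
orientation: [0.699, 0.715, -0.004, -0.004]
wrist_force: [0.5, 0.5, -0.7]
grip_width: 0.058
finger_force: 20.0
```

Run:
```python
from plan import *
k,o="left",.065
s=telemetry.observe(); S=tray(k,o,.07); print(s["time_s"],s["grip_width"],(s["position"]-S[0]).round(4),(Ro.from_quat(s["orientation"]).inv()*Ro.from_matrix(S[1])).as_rotvec().round(3))
run([(*tray(k,o,.022),0,4),(None,0,0,1),(*tray(k,o,.0125),0,5),(None,0,0,2)])
```

```text
13.5 0.05795179426205248 [-0.0036  0.0003 -0.0026] [-0.011 -0.001  0.007]
[{"slide":[0.0,0.001,0.011],"angular":[0.0,0.0,0.0],"jaw":0},{"slide":[0.0,0.001,0.012],"angular":[-0.01,0.0,0.0],"jaw":0},{"slide":[0.0,0.001,0.011],"angular":[0.0,0.0,0.01],"jaw":0},{"slide":[0.0,0.001,0.011],"angular":[0.0,0.0,0.0],"jaw":0},{"slide":[0,0,0],"angular":[0,0,0],"jaw":0},{"slide":[0.0,0.0,0.002],"angular":[0.0,0.0,0.0],"jaw":0},{"slide":[0.0,0.0,0.002],"angular":[0.0,0.0,0.0],"jaw":0},{"slide":[0.0,0.0,0.002],"angular":[0.0,0.0,0.0],"jaw":0},{"slide":[0.0,0.0,0.002],"angular":[0.0,0.0,0.0],"jaw":0},{"slide":[0.0,0.0,0.002],"angular":[0.0,0.0,0.0],"jaw":0},{"slide":[0,0,0],"angular":[0,0,0],"jaw":0},{"slide":[0,0,0],"angular":[0,0,0],"jaw":0}]
end [0.4691 0.4325 0.0123] 12
```

Request:
arm_command([
  {"slide":[0,0.001,0.011],"angular":[0,0,0],"jaw":0},
  {"slide":[0,0.001,0.012],"angular":[-0.01,0,0],"jaw":0},
  {"slide":[0,0.001,0.011],"angular":[0,0,0.01],"jaw":0},
  {"slide":[0,0.001,0.011],"angular":[0,0,0],"jaw":0},
  {"slide":[0,0,0],"angular":[0,0,0],"jaw":0},
  {"slide":[0,0,0.002],"angular":[0,0,0],"jaw":0},
  {"slide":[0,0,0.002],"angular":[0,0,0],"jaw":0},
  {"slide":[0,0,0.002],"angular":[0,0,0],"jaw":0},
  {"slide":[0,0,0.002],"angular":[0,0,0],"jaw":0},
  {"slide":[0,0,0.002],"angular":[0,0,0],"jaw":0},
  {"slide":[0,0,0],"angular":[0,0,0],"jaw":0},
  {"slide":[0,0,0],"angular":[0,0,0],"jaw":0},
])

```text
time_s: 14.7
position: [0.4705, 0.4332, 0.0139]
orientation: [0.703, 0.711, 0.002, -0.001]
wrist_force: [0.1, 0.9, -0.2]
grip_width: 0.0579
finger_force: 20.0
```

Request:
arm_command([
  {"slide":[0,0,0.001],"angular":[0,0,0],"jaw":0},
  {"slide":[0,0,0.001],"angular":[0,0,0],"jaw":0},
  {"slide":[0,0,0.001],"angular":[0,0,0],"jaw":0},
  {"slide":[0,0,0.001],"angular":[0,0,0],"jaw":0},
  {"slide":[0,0,0],"angular":[0,0,0],"jaw":0},
  {"slide":[0,0,0],"angular":[0,0,0],"jaw":0},
])

```text
time_s: 15.3
position: [0.4706, 0.4333, 0.0101]
orientation: [0.703, 0.711, 0.002, -0.001]
wrist_force: [-0.2, 0.3, 0.7]
grip_width: 0.0579
finger_force: 20.0
```

Request:
arm_command([
  {"slide":[0,0,0.001],"angular":[0,0,0],"jaw":0},
  {"slide":[0,0,0.001],"angular":[0,0,0],"jaw":0},
  {"slide":[0,0,0],"angular":[0,0,0],"jaw":0},
  {"slide":[0,0,0],"angular":[0,0,0],"jaw":0},
])

```text
time_s: 15.7
position: [0.4706, 0.4333, 0.0099]
orientation: [0.703, 0.711, 0.002, -0.001]
wrist_force: [-2.2, -2.3, 10.9]
grip_width: 0.0574
finger_force: 20.0
```

Run:
```python
from plan import *
s=telemetry.observe();R=Ro.from_quat(s["orientation"]).as_matrix();p=s["position"]
T=tray("left",0,0)
run([(None,0,.34,3),(p+[0,0,.032],R,.34,3),(np.array([.5,.13,.17]),T[1],.8),(*seat(.11),.8),(None,0,.8,2)],w=.13)
```

```text
[{"slide":[0,0,0],"angular":[0,0,0],"jaw":0.34},{"slide":[0,0,0],"angular":[0,0,0],"jaw":0.34},{"slide":[0,0,0],"angular":[0,0,0],"jaw":0.34},{"slide":[0.0,0.0,-0.011],"angular":[0.0,0.0,0.0],"jaw":0.34},{"slide":[0.0,0.0,-0.01],"angular":[0.0,0.0,0.0],"jaw":0.34},{"slide":[0.0,0.0,-0.011],"angular":[0.0,0.0,0.0],"jaw":0.34},{"slide":[-0.034,0.003,-0.014],"angular":[0.0,0.0,0.0],"jaw":0.8},{"slide":[-0.033,0.003,-0.015],"angular":[0.0,0.0,0.0],"jaw":0.8},{"slide":[-0.034,0.003,-0.014],"angular":[0.0,0.0,0.0],"jaw":0.8},{"slide":[-0.034,0.003,-0.014],"angular":[0.0,0.0,0.0],"jaw":0.8},{"slide":[-0.033,0.002,-0.015],"angular":[0.0,0.0,0.0],"jaw":0.8},{"slide":[-0.034,0.003,-0.014],"angular":[0.0,0.0,0.0],"jaw":0.8}]
[{"slide":[-0.034,0.003,-0.014],"angular":[0.0,0.0,0.0],"jaw":0.8},{"slide":[-0.033,0.003,-0.015],"angular":[0.0,0.0,0.0],"jaw":0.8},{"slide":[-0.034,0.003,-0.014],"angular":[0.0,0.0,0.0],"jaw":0.8},{"slide":[-0.035,0.001,0.003],"angular":[-0.1,-0.01,0.02],"jaw":0.8},{"slide":[-0.035,0.002,0.003],"angular":[-0.11,0.0,0.01],"jaw":0.8},{"slide":[-0.035,0.002,0.003],"angular":[-0.1,-0.01,0.02],"jaw":0.8},{"slide":[-0.035,0.002,0.004],"angular":[-0.11,0.0,0.02],"jaw":0.8},{"slide":[-0.035,0.003,0.004],"angular":[-0.1,-0.01,0.01],"jaw":0.8},{"slide":[0,0,0],"angular":[0,0,0],"jaw":0.8},{"slide":[0,0,0],"angular":[0,0,0],"jaw":0.8}]
end [ 0.5093 -0.0453  0.1565] 22
```

Request:
arm_command([
  {"slide":[0,0,0],"angular":[0,0,0],"jaw":0.34},
  {"slide":[0,0,0],"angular":[0,0,0],"jaw":0.34},
  {"slide":[0,0,0],"angular":[0,0,0],"jaw":0.34},
  {"slide":[0,0,-0.011],"angular":[0,0,0],"jaw":0.34},
  {"slide":[0,0,-0.01],"angular":[0,0,0],"jaw":0.34},
  {"slide":[0,0,-0.011],"angular":[0,0,0],"jaw":0.34},
  {"slide":[-0.034,0.003,-0.014],"angular":[0,0,0],"jaw":0.8},
  {"slide":[-0.033,0.003,-0.015],"angular":[0,0,0],"jaw":0.8},
  {"slide":[-0.034,0.003,-0.014],"angular":[0,0,0],"jaw":0.8},
  {"slide":[-0.034,0.003,-0.014],"angular":[0,0,0],"jaw":0.8},
  {"slide":[-0.033,0.002,-0.015],"angular":[0,0,0],"jaw":0.8},
  {"slide":[-0.034,0.003,-0.014],"angular":[0,0,0],"jaw":0.8},
])

```text
time_s: 16.9
position: [0.4903, 0.2299, 0.1272]
orientation: [0.703, 0.711, 0.003, -0.0]
wrist_force: [0.5, 0.7, -0.3]
grip_width: 0.0845
finger_force: 0.0
```

Request:
arm_command([
  {"slide":[-0.034,0.003,-0.014],"angular":[0,0,0],"jaw":0.8},
  {"slide":[-0.033,0.003,-0.015],"angular":[0,0,0],"jaw":0.8},
  {"slide":[-0.034,0.003,-0.014],"angular":[0,0,0],"jaw":0.8},
  {"slide":[-0.035,0.001,0.003],"angular":[-0.1,-0.01,0.02],"jaw":0.8},
  {"slide":[-0.035,0.002,0.003],"angular":[-0.11,0,0.01],"jaw":0.8},
  {"slide":[-0.035,0.002,0.003],"angular":[-0.1,-0.01,0.02],"jaw":0.8},
  {"slide":[-0.035,0.002,0.004],"angular":[-0.11,0,0.02],"jaw":0.8},
  {"slide":[-0.035,0.003,0.004],"angular":[-0.1,-0.01,0.01],"jaw":0.8},
  {"slide":[0,0,0],"angular":[0,0,0],"jaw":0.8},
  {"slide":[0,0,0],"angular":[0,0,0],"jaw":0.8},
  {"slide":[0,0,0],"angular":[0,0,0],"jaw":0.8},
])

```text
time_s: 18.0
position: [0.5106, -0.045, 0.1561]
orientation: [0.707, 0.659, 0.174, 0.191]
wrist_force: [-0.8, 0.7, 0.4]
grip_width: 0.0848
finger_force: 0.0
```

Run:
```python
from chk import *
wood()
s=telemetry.observe(); S=seat(.11); print(s["time_s"],(s["position"]-S[0]).round(4),(Ro.from_quat(s["orientation"]).inv()*Ro.from_matrix(S[1])).as_rotvec().round(3))
run([(*seat(.11),.8,1),(*seat(.031),.8,4),(*seat(.017),.8,4),(None,0,.8,3)])
```

```text
wood x 0.469 y 0.430 [58. 76.] 90.0 ('left', array([0.   , 0.063]))
wood x 0.468 y 0.292 [77. 59.] 3.4 ('left', array([-0.003, -0.075]))
wood x 0.458 y -0.420 [59. 76.] 82.9 ('right', array([-0.001, -0.063]))
wood x 0.434 y 0.041 [77. 59.] 6.3 ('mid', array([0.   , 0.051]))
wood x 0.326 y 0.212 [69. 53.] 45.0 ('left', array([-0.147, -0.152]))
18.05 [0.0013 0.0003 0.    ] [0.    0.003 0.007]
[{"slide":[0.0,-0.001,-0.001],"angular":[0.0,0.0,0.01],"jaw":0.8},{"slide":[0.0,0.0,0.02],"angular":[0.0,0.0,0.0],"jaw":0.8},{"slide":[0.0,0.0,0.02],"angular":[0.0,0.0,0.0],"jaw":0.8},{"slide":[0.0,0.0,0.02],"angular":[0.0,0.0,0.0],"jaw":0.8},{"slide":[0.0,0.0,0.019],"angular":[0.0,0.0,0.0],"jaw":0.8},{"slide":[0.0,0.0,0.004],"angular":[0.0,0.0,0.0],"jaw":0.8},{"slide":[0.0,0.0,0.003],"angular":[0.0,0.0,0.0],"jaw":0.8},{"slide":[0.0,0.0,0.004],"angular":[0.0,0.0,0.0],"jaw":0.8},{"slide":[0.0,0.0,0.003],"angular":[0.0,0.0,0.0],"jaw":0.8},{"slide":[0,0,0],"angular":[0,0,0],"jaw":0.8},{"slide":[0,0,0],"angular":[0,0,0],"jaw":0.8},{"slide":[0,0,0],"angular":[0,0,0],"jaw":0.8}]
end [ 0.5558 -0.0483  0.0759] 12
```

The left tray now holds two, and nothing else has moved. Third coaster, for the middle tray.

Request:
arm_command([
  {"slide":[0,-0.001,-0.001],"angular":[0,0,0.01],"jaw":0.8},
  {"slide":[0,0,0.02],"angular":[0,0,0],"jaw":0.8},
  {"slide":[0,0,0.02],"angular":[0,0,0],"jaw":0.8},
  {"slide":[0,0,0.02],"angular":[0,0,0],"jaw":0.8},
  {"slide":[0,0,0.019],"angular":[0,0,0],"jaw":0.8},
  {"slide":[0,0,0.004],"angular":[0,0,0],"jaw":0.8},
  {"slide":[0,0,0.003],"angular":[0,0,0],"jaw":0.8},
  {"slide":[0,0,0.004],"angular":[0,0,0],"jaw":0.8},
  {"slide":[0,0,0.003],"angular":[0,0,0],"jaw":0.8},
  {"slide":[0,0,0],"angular":[0,0,0],"jaw":0.8},
  {"slide":[0,0,0],"angular":[0,0,0],"jaw":0.8},
  {"slide":[0,0,0],"angular":[0,0,0],"jaw":0.8},
])

```text
time_s: 19.25
position: [0.5542, -0.0492, 0.0745]
orientation: [0.71, 0.655, 0.175, 0.19]
wrist_force: [0.3, 0.0, -0.0]
grip_width: 0.085
finger_force: 0.0
```

Request:
arm_command([
  {"slide":[0,0,0],"angular":[0,0,0],"jaw":0},
  {"slide":[0,0,0],"angular":[0,0,0],"jaw":0},
  {"slide":[0,0,0],"angular":[0,0,0],"jaw":0},
  {"slide":[0,0,0],"angular":[0,0,0],"jaw":0},
  {"slide":[0,0,0],"angular":[0,0,0],"jaw":0},
], force=20)

```text
time_s: 19.75
position: [0.5551, -0.0495, 0.075]
orientation: [0.71, 0.655, 0.175, 0.191]
wrist_force: [2.7, 0.5, 0.7]
grip_width: 0.0577
finger_force: 20.0
```

Run:
```python
from plan import *
s=telemetry.observe(); S=seat(.017); print(s["time_s"],s["grip_width"],(s["position"]-S[0]).round(4),(Ro.from_quat(s["orientation"]).inv()*Ro.from_matrix(S[1])).as_rotvec().round(3))
k,o="mid",-.065
T=tray(k,o,.07); print(T[0])
run([(*seat(.05),0,3),(*seat(.14),0,3),(tray(k,o,.15)[0],T[1],0),(*T,0),(None,0,0,2)],w=.11)
```

```text
19.75 0.057706140452657435 [-0.0007 -0.001  -0.0005] [ 0.     0.004 -0.005]
[ 0.41923494 -0.07387239  0.07      ]
[{"slide":[0.0,0.0,-0.011],"angular":[0.0,0.0,0.0],"jaw":0},{"slide":[0.001,0.001,-0.011],"angular":[0.0,0.0,0.0],"jaw":0},{"slide":[0.0,0.0,-0.011],"angular":[0.0,0.0,-0.01],"jaw":0},{"slide":[0.0,0.0,-0.03],"angular":[0.0,0.0,0.0],"jaw":0},{"slide":[0.0,0.0,-0.03],"angular":[0.0,0.0,0.0],"jaw":0},{"slide":[0.0,0.0,-0.03],"angular":[0.0,0.0,0.0],"jaw":0},{"slide":[-0.007,-0.016,-0.002],"angular":[0.1,0.0,0.01],"jaw":0},{"slide":[-0.007,-0.016,0.0],"angular":[0.11,0.0,0.01],"jaw":0},{"slide":[-0.008,-0.015,0.002],"angular":[0.1,0.0,0.01],"jaw":0},{"slide":[-0.007,-0.016,0.003],"angular":[0.11,-0.01,0.01],"jaw":0},{"slide":[-0.008,-0.015,0.005],"angular":[0.1,0.0,0.02],"jaw":0},{"slide":[0.0,0.0,0.027],"angular":[0.0,0.0,0.0],"jaw":0}]
[{"slide":[0.0,0.0,0.026],"angular":[0.0,0.0,0.0],"jaw":0},{"slide":[0.0,0.0,0.027],"angular":[0.0,0.0,0.0],"jaw":0},{"slide":[0,0,0],"angular":[0,0,0],"jaw":0},{"slide":[0,0,0],"angular":[0,0,0],"jaw":0}]
end [ 0.4194 -0.0739  0.0698] 16
```

Request:
arm_command([
  {"slide":[0,0,-0.011],"angular":[0,0,0],"jaw":0},
  {"slide":[0.001,0.001,-0.011],"angular":[0,0,0],"jaw":0},
  {"slide":[0,0,-0.011],"angular":[0,0,-0.01],"jaw":0},
  {"slide":[0,0,-0.03],"angular":[0,0,0],"jaw":0},
  {"slide":[0,0,-0.03],"angular":[0,0,0],"jaw":0},
  {"slide":[0,0,-0.03],"angular":[0,0,0],"jaw":0},
  {"slide":[-0.007,-0.016,-0.002],"angular":[0.1,0,0.01],"jaw":0},
  {"slide":[-0.007,-0.016,0],"angular":[0.11,0,0.01],"jaw":0},
  {"slide":[-0.008,-0.015,0.002],"angular":[0.1,0,0.01],"jaw":0},
  {"slide":[-0.007,-0.016,0.003],"angular":[0.11,-0.01,0.01],"jaw":0},
  {"slide":[-0.008,-0.015,0.005],"angular":[0.1,0,0.02],"jaw":0},
  {"slide":[0,0,0.027],"angular":[0,0,0],"jaw":0},
])

```text
time_s: 20.95
position: [0.4214, -0.0754, 0.1241]
orientation: [0.752, 0.659, 0.0, 0.003]
wrist_force: [0.6, -0.9, 0.1]
grip_width: 0.0578
finger_force: 20.0
```

Request:
arm_command([
  {"slide":[0,0,0.026],"angular":[0,0,0],"jaw":0},
  {"slide":[0,0,0.027],"angular":[0,0,0],"jaw":0},
  {"slide":[0,0,0],"angular":[0,0,0],"jaw":0},
  {"slide":[0,0,0],"angular":[0,0,0],"jaw":0},
  {"slide":[0,0,0],"angular":[0,0,0],"jaw":0},
])

```text
time_s: 21.45
position: [0.4194, -0.0739, 0.0704]
orientation: [0.752, 0.659, 0.0, 0.002]
wrist_force: [-0.4, -0.1, -1.2]
grip_width: 0.0577
finger_force: 20.0
```

Run:
```python
from plan import *
k,o="mid",-.065
s=telemetry.observe(); S=tray(k,o,.07); print(s["time_s"],s["grip_width"],(s["position"]-S[0]).round(4),(Ro.from_quat(s["orientation"]).inv()*Ro.from_matrix(S[1])).as_rotvec().round(3))
run([(*tray(k,o,.022),0,4),(None,0,0,1),(*tray(k,o,.012),0,5),(None,0,0,2)])
```

```text
21.45 0.05769182691811239 [ 0.0001 -0.0001  0.0004] [ 0.004  0.002 -0.005]
[{"slide":[0.0,0.0,0.012],"angular":[0.0,0.0,0.0],"jaw":0},{"slide":[0.0,0.0,0.012],"angular":[0.0,0.0,0.0],"jaw":0},{"slide":[0.0,0.0,0.012],"angular":[0.0,0.0,0.0],"jaw":0},{"slide":[0.0,0.0,0.012],"angular":[0.0,0.0,0.0],"jaw":0},{"slide":[0,0,0],"angular":[0,0,0],"jaw":0},{"slide":[0.0,0.0,0.002],"angular":[0.0,0.0,0.0],"jaw":0},{"slide":[0.0,0.0,0.002],"angular":[0.0,0.0,0.0],"jaw":0},{"slide":[0.0,0.0,0.002],"angular":[0.0,0.0,0.0],"jaw":0},{"slide":[0.0,0.0,0.002],"angular":[0.0,0.0,0.0],"jaw":0},{"slide":[0.0,0.0,0.002],"angular":[0.0,0.0,0.0],"jaw":0},{"slide":[0,0,0],"angular":[0,0,0],"jaw":0},{"slide":[0,0,0],"angular":[0,0,0],"jaw":0}]
end [ 0.4196 -0.0741  0.0124] 12
```

Request:
arm_command([
  {"slide":[0,0,0.012],"angular":[0,0,0],"jaw":0},
  {"slide":[0,0,0.012],"angular":[0,0,0],"jaw":0},
  {"slide":[0,0,0.012],"angular":[0,0,0],"jaw":0},
  {"slide":[0,0,0.012],"angular":[0,0,0],"jaw":0},
  {"slide":[0,0,0],"angular":[0,0,0],"jaw":0},
  {"slide":[0,0,0.002],"angular":[0,0,0],"jaw":0},
  {"slide":[0,0,0.002],"angular":[0,0,0],"jaw":0},
  {"slide":[0,0,0.002],"angular":[0,0,0],"jaw":0},
  {"slide":[0,0,0.002],"angular":[0,0,0],"jaw":0},
  {"slide":[0,0,0.002],"angular":[0,0,0],"jaw":0},
  {"slide":[0,0,0],"angular":[0,0,0],"jaw":0},
  {"slide":[0,0,0],"angular":[0,0,0],"jaw":0},
])

```text
time_s: 22.65
position: [0.4185, -0.0737, 0.0112]
orientation: [0.752, 0.659, -0.0, 0.001]
wrist_force: [-0.0, -0.2, -0.5]
grip_width: 0.0573
finger_force: 20.0
```

Request:
arm_command([
  {"slide":[0,0,0.001],"angular":[0,0,0],"jaw":0},
  {"slide":[0,0,0.001],"angular":[0,0,0],"jaw":0},
  {"slide":[0,0,0],"angular":[0,0,0],"jaw":0},
  {"slide":[0,0,0],"angular":[0,0,0],"jaw":0},
])

```text
time_s: 23.05
position: [0.4186, -0.0738, 0.0102]
orientation: [0.752, 0.659, -0.0, 0.001]
wrist_force: [-2.4, 0.1, 10.0]
grip_width: 0.0579
finger_force: 20.0
```

Run:
```python
from plan import *
s=telemetry.observe();R=Ro.from_quat(s["orientation"]).as_matrix();p=s["position"]
run([(None,0,.34,3),(p+[0,0,.032],R,.34,3),(p+[0,0,.14],R,.8),(*seat(.11),.8),(None,0,.8,2)],w=.11)
```

```text
[{"slide":[0,0,0],"angular":[0,0,0],"jaw":0.34},{"slide":[0,0,0],"angular":[0,0,0],"jaw":0.34},{"slide":[0,0,0],"angular":[0,0,0],"jaw":0.34},{"slide":[0.0,0.0,-0.011],"angular":[0.0,0.0,0.0],"jaw":0.34},{"slide":[0.0,0.0,-0.01],"angular":[0.0,0.0,0.0],"jaw":0.34},{"slide":[0.0,0.0,-0.011],"angular":[0.0,0.0,0.0],"jaw":0.34},{"slide":[0.0,0.0,-0.036],"angular":[0.0,0.0,0.0],"jaw":0.8},{"slide":[0.0,0.0,-0.036],"angular":[0.0,0.0,0.0],"jaw":0.8},{"slide":[0.0,0.0,-0.036],"angular":[0.0,0.0,0.0],"jaw":0.8},{"slide":[0.008,0.017,-0.001],"angular":[-0.1,0.0,-0.01],"jaw":0.8},{"slide":[0.008,0.018,0.0],"angular":[-0.11,0.01,-0.01],"jaw":0.8},{"slide":[0.008,0.017,0.003],"angular":[-0.1,0.0,-0.01],"jaw":0.8}]
[{"slide":[0.007,0.017,0.004],"angular":[-0.11,0.0,-0.01],"jaw":0.8},{"slide":[0.007,0.017,0.006],"angular":[-0.1,0.01,-0.01],"jaw":0.8},{"slide":[0,0,0],"angular":[0,0,0],"jaw":0.8},{"slide":[0,0,0],"angular":[0,0,0],"jaw":0.8}]
end [ 0.5097 -0.0455  0.1565] 16
```

Request:
arm_command([
  {"slide":[0,0,0],"angular":[0,0,0],"jaw":0.34},
  {"slide":[0,0,0],"angular":[0,0,0],"jaw":0.34},
  {"slide":[0,0,0],"angular":[0,0,0],"jaw":0.34},
  {"slide":[0,0,-0.011],"angular":[0,0,0],"jaw":0.34},
  {"slide":[0,0,-0.01],"angular":[0,0,0],"jaw":0.34},
  {"slide":[0,0,-0.011],"angular":[0,0,0],"jaw":0.34},
  {"slide":[0,0,-0.036],"angular":[0,0,0],"jaw":0.8},
  {"slide":[0,0,-0.036],"angular":[0,0,0],"jaw":0.8},
  {"slide":[0,0,-0.036],"angular":[0,0,0],"jaw":0.8},
  {"slide":[0.008,0.017,-0.001],"angular":[-0.1,0,-0.01],"jaw":0.8},
  {"slide":[0.008,0.018,0],"angular":[-0.11,0.01,-0.01],"jaw":0.8},
  {"slide":[0.008,0.017,0.003],"angular":[-0.1,0,-0.01],"jaw":0.8},
])

```text
time_s: 24.25
position: [0.4745, -0.0562, 0.1552]
orientation: [0.733, 0.662, 0.108, 0.117]
wrist_force: [-2.1, 0.3, -0.1]
grip_width: 0.0842
finger_force: 0.0
```

Request:
arm_command([
  {"slide":[0.007,0.017,0.004],"angular":[-0.11,0,-0.01],"jaw":0.8},
  {"slide":[0.007,0.017,0.006],"angular":[-0.1,0.01,-0.01],"jaw":0.8},
  {"slide":[0,0,0],"angular":[0,0,0],"jaw":0.8},
  {"slide":[0,0,0],"angular":[0,0,0],"jaw":0.8},
  {"slide":[0,0,0],"angular":[0,0,0],"jaw":0.8},
])

```text
time_s: 24.75
position: [0.5101, -0.0458, 0.1567]
orientation: [0.71, 0.656, 0.176, 0.188]
wrist_force: [-0.3, 0.3, 0.1]
grip_width: 0.0849
finger_force: 0.0
```

Run:
```python
from chk import *
wood()
s=telemetry.observe(); S=seat(.11); print(s["time_s"],(s["position"]-S[0]).round(4),(Ro.from_quat(s["orientation"]).inv()*Ro.from_matrix(S[1])).as_rotvec().round(3))
run([(*seat(.11),.8,1),(*seat(.02),.8,4),(*seat(.005),.8,4),(None,0,.8,3)])
```

```text
wood x 0.469 y 0.430 [58. 76.] 90.0 ('left', array([0.   , 0.063]))
wood x 0.468 y 0.292 [77. 59.] 3.4 ('left', array([-0.003, -0.075]))
wood x 0.457 y -0.420 [59. 76.] 82.9 ('right', array([-0.001, -0.063]))
wood x 0.434 y 0.041 [76. 59.] 6.2 ('mid', array([0.   , 0.051]))
wood x 0.326 y 0.212 [69. 53.] 45.0 ('left', array([-0.147, -0.152]))
24.8 [ 0.0008 -0.0009  0.0006] [-0.001 -0.001 -0.005]
[{"slide":[0.001,-0.001,0.0],"angular":[0.0,0.0,0.0],"jaw":0.8},{"slide":[0.0,0.0,0.023],"angular":[0.0,0.0,0.0],"jaw":0.8},{"slide":[0.0,0.0,0.022],"angular":[0.0,0.0,0.0],"jaw":0.8},{"slide":[0.0,0.0,0.023],"angular":[0.0,0.0,0.0],"jaw":0.8},{"slide":[0.0,0.0,0.022],"angular":[0.0,0.0,0.0],"jaw":0.8},{"slide":[0.0,0.0,0.004],"angular":[0.0,0.0,0.0],"jaw":0.8},{"slide":[0.0,0.0,0.004],"angular":[0.0,0.0,0.0],"jaw":0.8},{"slide":[0.0,0.0,0.003],"angular":[0.0,0.0,0.0],"jaw":0.8},{"slide":[0.0,0.0,0.004],"angular":[0.0,0.0,0.0],"jaw":0.8},{"slide":[0,0,0],"angular":[0,0,0],"jaw":0.8},{"slide":[0,0,0],"angular":[0,0,0],"jaw":0.8},{"slide":[0,0,0],"angular":[0,0,0],"jaw":0.8}]
end [ 0.5617 -0.0486  0.0652] 12
```

The arm hides the middle tray's new coaster for now, so I'll check it later. Fourth coaster.

Request:
arm_command([
  {"slide":[0.001,-0.001,0],"angular":[0,0,0],"jaw":0.8},
  {"slide":[0,0,0.023],"angular":[0,0,0],"jaw":0.8},
  {"slide":[0,0,0.022],"angular":[0,0,0],"jaw":0.8},
  {"slide":[0,0,0.023],"angular":[0,0,0],"jaw":0.8},
  {"slide":[0,0,0.022],"angular":[0,0,0],"jaw":0.8},
  {"slide":[0,0,0.004],"angular":[0,0,0],"jaw":0.8},
  {"slide":[0,0,0.004],"angular":[0,0,0],"jaw":0.8},
  {"slide":[0,0,0.003],"angular":[0,0,0],"jaw":0.8},
  {"slide":[0,0,0.003],"angular":[0,0,0],"jaw":0.8},
  {"slide":[0,0,0],"angular":[0,0,0],"jaw":0.8},
  {"slide":[0,0,0],"angular":[0,0,0],"jaw":0.8},
  {"slide":[0,0,0],"angular":[0,0,0],"jaw":0.8},
])

```text
time_s: 26.0
position: [0.5605, -0.048, 0.0654]
orientation: [0.71, 0.656, 0.177, 0.188]
wrist_force: [0.3, -0.6, -0.4]
grip_width: 0.0848
finger_force: 0.0
```

Request:
arm_command([
  {"slide":[0,0,0],"angular":[0,0,0],"jaw":0},
  {"slide":[0,0,0],"angular":[0,0,0],"jaw":0},
  {"slide":[0,0,0],"angular":[0,0,0],"jaw":0},
  {"slide":[0,0,0],"angular":[0,0,0],"jaw":0},
  {"slide":[0,0,0],"angular":[0,0,0],"jaw":0},
], force=20)

```text
time_s: 26.5
position: [0.5609, -0.0481, 0.0653]
orientation: [0.71, 0.656, 0.177, 0.188]
wrist_force: [1.2, -0.1, 0.4]
grip_width: 0.0575
finger_force: 20.0
```

Run:
```python
from plan import *
s=telemetry.observe(); S=seat(.006); print(s["time_s"],s["grip_width"],(s["position"]-S[0]).round(4),(Ro.from_quat(s["orientation"]).inv()*Ro.from_matrix(S[1])).as_rotvec().round(3))
k,o="right",.058
T=tray(k,o,.07); print(T[0])
run([(*seat(.04),0,3),(*seat(.13),0,3),(np.array([.5,-.17,.19]),T[1],0),(*T,0),(None,0,0,3)],w=.12)
```

```text
26.5 0.057470631634706365 [-0.0004  0.0007 -0.0006] [-0.001 -0.002 -0.005]
[ 0.44369406 -0.29946198  0.07      ]
[{"slide":[0.0,0.0,-0.011],"angular":[0.0,0.0,0.0],"jaw":0},{"slide":[0.0,0.0,-0.012],"angular":[0.0,0.0,0.0],"jaw":0},{"slide":[-0.001,0.001,-0.011],"angular":[0.0,0.0,0.0],"jaw":0},{"slide":[0.0,0.0,-0.03],"angular":[0.0,0.0,0.0],"jaw":0},{"slide":[0.0,0.0,-0.03],"angular":[0.0,0.0,0.0],"jaw":0},{"slide":[0.001,0.0,-0.03],"angular":[0.0,0.0,0.0],"jaw":0},{"slide":[-0.025,0.003,-0.002],"angular":[0.1,0.01,-0.04],"jaw":0},{"slide":[-0.025,0.003,-0.003],"angular":[0.11,0.01,-0.04],"jaw":0},{"slide":[-0.026,0.001,-0.003],"angular":[0.1,0.01,-0.04],"jaw":0},{"slide":[-0.025,-0.001,-0.003],"angular":[0.11,0.01,-0.04],"jaw":0},{"slide":[-0.025,-0.002,-0.003],"angular":[0.1,0.01,-0.04],"jaw":0},{"slide":[-0.024,-0.014,0.024],"angular":[0.0,0.0,0.0],"jaw":0}]
[{"slide":[-0.025,-0.015,0.024],"angular":[0.0,0.0,0.0],"jaw":0},{"slide":[-0.024,-0.014,0.024],"angular":[0.0,0.0,0.0],"jaw":0},{"slide":[-0.024,-0.014,0.024],"angular":[0.0,0.0,0.0],"jaw":0},{"slide":[-0.025,-0.015,0.024],"angular":[0.0,0.0,0.0],"jaw":0},{"slide":[0,0,0],"angular":[0,0,0],"jaw":0},{"slide":[0,0,0],"angular":[0,0,0],"jaw":0},{"slide":[0,0,0],"angular":[0,0,0],"jaw":0}]
end [ 0.4436 -0.2999  0.0698] 19
```

Run:
```python
from plan import *
s=telemetry.observe(); q=s["joint_pos"]; print(q.round(3))
def rows(q,p,th):
    a,b=q[1],q[1]+q[2]; r=np.hypot(p[0],p[1])
    return [[np.sin(a),np.sin(b),np.sin(th),0],[np.cos(a),np.cos(b),np.cos(th),1]],[r,p[2]]
z=Ro.from_quat(s["orientation"]).as_matrix()[:,2]; rad=s["position"][:2]/np.linalg.norm(s["position"][:2])
th2=np.arctan2(z[:2]@rad,z[2])
A1,b1=rows([0,.20673,1.54173],[.23116,-.52635,.20526],np.pi); A2,b2=rows(q,s["position"],th2)
a2,a3,L,d=np.linalg.solve(np.array(A1+A2),b1+b2); print("a2 a3 L d",a2,a3,L,d)
from scipy.optimize import fsolve
for R in(.535,.6):
    f=lambda v:[a2*np.sin(v[0])+a3*np.sin(v[0]+v[1])-R,d-L+a2*np.cos(v[0])+a3*np.cos(v[0]+v[1])-.01]
    v=fsolve(f,[.3,1.7]); e=(a2*np.sin(v[0]),d+a2*np.cos(v[0])); w=(R,.01+L)
    print(R,v,"elbow",e,"wrist",w,"height at bottle",np.interp(.40,[e[0],w[0]],[e[1],w[1]]))
for X in vision.search_frame("pump_bottle_mid","scene")[:1]: print(X)
t=cam("top"); b=vision.search_frame("pump_bottle_mid","top"); 
for X in b[:2]: print(X)
```

```text
[-0.313  0.086  2.127  0.288  0.434 -0.465]
a2 a3 L d 0.6366590334842404 0.4512959520987687 0.29448114038559764 -0.0436039718986621
0.535 [0.27034424 1.92927668] elbow (np.float64(0.17002819463983018), np.float64(0.569930980605763)) wrist (0.535, np.float64(0.30448114038559765)) height at bottle 0.40266880283902495
0.6 [0.35800664 1.7951411 ] elbow (np.float64(0.2230903885393692), np.float64(0.5526890797617111)) wrist (0.6, np.float64(0.30448114038559765)) height at bottle 0.43618801748763697
{'box': [391.0, 196.0, 412.5, 216.6], 'score': 0.85}
{'box': [343.4, 266.4, 375.1, 285.3], 'score': 0.9}
{'box': [217.9, 260.5, 235.2, 282.0], 'score': 0.34}
```

Request:
arm_command([
  {"slide":[0,0,-0.011],"angular":[0,0,0],"jaw":0},
  {"slide":[0,0,-0.012],"angular":[0,0,0],"jaw":0},
  {"slide":[-0.001,0.001,-0.011],"angular":[0,0,0],"jaw":0},
  {"slide":[0,0,-0.03],"angular":[0,0,0],"jaw":0},
  {"slide":[0,0,-0.03],"angular":[0,0,0],"jaw":0},
  {"slide":[0.001,0,-0.03],"angular":[0,0,0],"jaw":0},
  {"slide":[-0.025,0.003,-0.002],"angular":[0.1,0.01,-0.04],"jaw":0},
  {"slide":[-0.025,0.003,-0.003],"angular":[0.11,0.01,-0.04],"jaw":0},
  {"slide":[-0.026,0.001,-0.003],"angular":[0.1,0.01,-0.04],"jaw":0},
  {"slide":[-0.025,-0.001,-0.003],"angular":[0.11,0.01,-0.04],"jaw":0},
  {"slide":[-0.025,-0.002,-0.003],"angular":[0.1,0.01,-0.04],"jaw":0},
  {"slide":[-0.024,-0.014,0.024],"angular":[0,0,0],"jaw":0},
])

```text
time_s: 27.85
position: [0.494, -0.1987, 0.169]
orientation: [0.66, 0.751, 0.001, 0.004]
wrist_force: [1.2, -0.6, -0.5]
grip_width: 0.0575
finger_force: 20.0
```

Request:
arm_command([
  {"slide":[-0.025,-0.015,0.024],"angular":[0,0,0],"jaw":0},
  {"slide":[-0.024,-0.014,0.024],"angular":[0,0,0],"jaw":0},
  {"slide":[-0.024,-0.014,0.024],"angular":[0,0,0],"jaw":0},
  {"slide":[-0.025,-0.015,0.024],"angular":[0,0,0],"jaw":0},
  {"slide":[0,0,0],"angular":[0,0,0],"jaw":0},
  {"slide":[0,0,0],"angular":[0,0,0],"jaw":0},
  {"slide":[0,0,0],"angular":[0,0,0],"jaw":0},
])

```text
time_s: 28.55
position: [0.4438, -0.2994, 0.0701]
orientation: [0.661, 0.75, 0.001, 0.0]
wrist_force: [-0.2, 0.1, -0.4]
grip_width: 0.0573
finger_force: 20.0
```

Run:
```python
from chk import *
wood()
k,o="right",.058
s=telemetry.observe(); S=tray(k,o,.07); print(s["time_s"],s["grip_width"],(s["position"]-S[0]).round(4),(Ro.from_quat(s["orientation"]).inv()*Ro.from_matrix(S[1])).as_rotvec().round(3))
run([(*tray(k,o,.022),0,4),(None,0,0,1),(*tray(k,o,.013),0,5),(None,0,0,2)])
```

```text
wood x 0.469 y 0.430 [58. 76.] 90.0 ('left', array([0.   , 0.063]))
wood x 0.468 y 0.292 [77. 59.] 3.4 ('left', array([-0.003, -0.075]))
wood x 0.434 y 0.041 [75. 57.] 5.9 ('mid', array([0.  , 0.05]))
wood x 0.417 y -0.072 [75. 57.] 7.8 ('mid', array([-0.003, -0.064]))
wood x 0.326 y 0.212 [70. 53.] 45.0 ('left', array([-0.147, -0.152]))
28.6 0.057907910752224095 [0.0004 0.0001 0.0004] [0.002 0.    0.   ]
[{"slide":[0.0,0.0,0.012],"angular":[0.0,0.0,0.0],"jaw":0},{"slide":[0.0,0.0,0.012],"angular":[0.0,0.0,0.0],"jaw":0},{"slide":[0.0,0.0,0.012],"angular":[0.0,0.0,0.0],"jaw":0},{"slide":[0.0,-0.001,0.012],"angular":[0.0,0.0,0.0],"jaw":0},{"slide":[0,0,0],"angular":[0,0,0],"jaw":0},{"slide":[0.0,0.0,0.002],"angular":[0.0,0.0,0.0],"jaw":0},{"slide":[0.0,0.0,0.002],"angular":[0.0,0.0,0.0],"jaw":0},{"slide":[0.0,0.0,0.002],"angular":[0.0,0.0,0.0],"jaw":0},{"slide":[0.0,0.0,0.002],"angular":[0.0,0.0,0.0],"jaw":0},{"slide":[0.0,0.0,0.001],"angular":[0.0,0.0,0.0],"jaw":0},{"slide":[0,0,0],"angular":[0,0,0],"jaw":0},{"slide":[0,0,0],"angular":[0,0,0],"jaw":0}]
end [ 0.4432 -0.2995  0.0134] 12
```

Request:
arm_command([
  {"slide":[0,0,0.012],"angular":[0,0,0],"jaw":0},
  {"slide":[0,0,0.012],"angular":[0,0,0],"jaw":0},
  {"slide":[0,0,0.012],"angular":[0,0,0],"jaw":0},
  {"slide":[0,0,0.012],"angular":[0,0,0],"jaw":0},
  {"slide":[0,0,0],"angular":[0,0,0],"jaw":0},
  {"slide":[0,0,0.002],"angular":[0,0,0],"jaw":0},
  {"slide":[0,0,0.002],"angular":[0,0,0],"jaw":0},
  {"slide":[0,0,0.002],"angular":[0,0,0],"jaw":0},
  {"slide":[0,0,0.002],"angular":[0,0,0],"jaw":0},
  {"slide":[0,0,0.001],"angular":[0,0,0],"jaw":0},
  {"slide":[0,0,0],"angular":[0,0,0],"jaw":0},
  {"slide":[0,0,0],"angular":[0,0,0],"jaw":0},
])

```text
time_s: 29.8
position: [0.4437, -0.3003, 0.0145]
orientation: [0.661, 0.75, 0.0, 0.0]
wrist_force: [-2.7, 3.1, 10.3]
grip_width: 0.0575
finger_force: 20.0
```

Request:
arm_command([
  {"slide":[0,0,0.001],"angular":[0,0,0],"jaw":0},
  {"slide":[0,0,0.001],"angular":[0,0,0],"jaw":0},
  {"slide":[0,0,0],"angular":[0,0,0],"jaw":0},
  {"slide":[0,0,0],"angular":[0,0,0],"jaw":0},
])

```text
time_s: 30.2
position: [0.4441, -0.3007, 0.0131]
orientation: [0.661, 0.75, 0.0, 0.001]
wrist_force: [-3.0, 2.5, 13.0]
grip_width: 0.0578
finger_force: 20.0
```

Request:
arm_command([
  {"slide":[0,0,0],"angular":[0,0,0],"jaw":0.34},
  {"slide":[0,0,0],"angular":[0,0,0],"jaw":0.34},
  {"slide":[0,0,0],"angular":[0,0,0],"jaw":0.34},
  {"slide":[0,0,-0.01],"angular":[0,0,0],"jaw":0.34},
  {"slide":[0,0,-0.01],"angular":[0,0,0],"jaw":0.34},
  {"slide":[0,0,-0.02],"angular":[0,0,0],"jaw":0.34},
  {"slide":[0,0,-0.035],"angular":[0,0,0],"jaw":0.34},
  {"slide":[0,0,-0.035],"angular":[0,0,0],"jaw":0.34},
  {"slide":[0,0,-0.035],"angular":[0,0,0],"jaw":0.34},
  {"slide":[0,0,-0.035],"angular":[0,0,0],"jaw":0.34},
  {"slide":[0,0,-0.035],"angular":[0,0,0],"jaw":0.34},
  {"slide":[0,0,-0.03],"angular":[0,0,0],"jaw":0.34},
])

```text
time_s: 31.4
position: [0.4434, -0.3002, 0.2587]
orientation: [0.661, 0.75, 0.0, 0.001]
wrist_force: [0.3, 0.3, 0.2]
grip_width: 0.0628
finger_force: 0.0
```

Request:
arm_command([
  {"slide":[-0.025,-0.02,0],"angular":[0,0,0],"jaw":0.34},
  {"slide":[-0.03,-0.02,0],"angular":[0,0,0],"jaw":0.34},
  {"slide":[-0.03,-0.02,0],"angular":[0,0,0],"jaw":0.34},
  {"slide":[-0.03,-0.02,0],"angular":[0,0,0],"jaw":0.34},
  {"slide":[-0.03,-0.02,0],"angular":[0,0,0],"jaw":0.34},
  {"slide":[-0.03,-0.02,0],"angular":[0,0,0],"jaw":0.34},
  {"slide":[-0.03,-0.02,0],"angular":[0,0,0],"jaw":0.34},
  {"slide":[-0.03,-0.01,0],"angular":[0,0,0],"jaw":0.34},
  {"slide":[0,0,0],"angular":[0,0,0],"jaw":0.34},
  {"slide":[0,0,0],"angular":[0,0,0],"jaw":0.34},
])

```text
time_s: 32.4
position: [0.3234, -0.552, 0.2554]
orientation: [0.662, 0.75, 0.001, -0.0]
wrist_force: [-0.3, -0.4, -0.3]
grip_width: 0.0633
finger_force: 0.0
```

Run:
```python
from chk import *
wood(); print(telemetry.observe()["time_s"])
c=cam("top"); cv2.imwrite("pics/fin.png",cv2.resize(c["color"][120:300,100:450],None,fx=2.2,fy=2.2,interpolation=3)[:,:,::-1])
```

```text
wood x 0.469 y 0.430 [58. 76.] 90.0 ('left', array([0.   , 0.063]))
wood x 0.468 y 0.292 [76. 59.] 2.6 ('left', array([-0.003, -0.075]))
wood x 0.457 y -0.420 [58. 75.] 83.1 ('right', array([-0.002, -0.064]))
wood x 0.443 y -0.301 [58. 75.] 83.2 ('right', array([-0.001,  0.057]))
wood x 0.434 y 0.041 [76. 59.] 5.4 ('mid', array([0.   , 0.051]))
wood x 0.417 y -0.073 [75. 57.] 7.3 ('mid', array([-0.003, -0.064]))
wood x 0.326 y 0.212 [69. 53.] 45.0 ('left', array([-0.147, -0.152]))
32.45
```

View pics/fin.png

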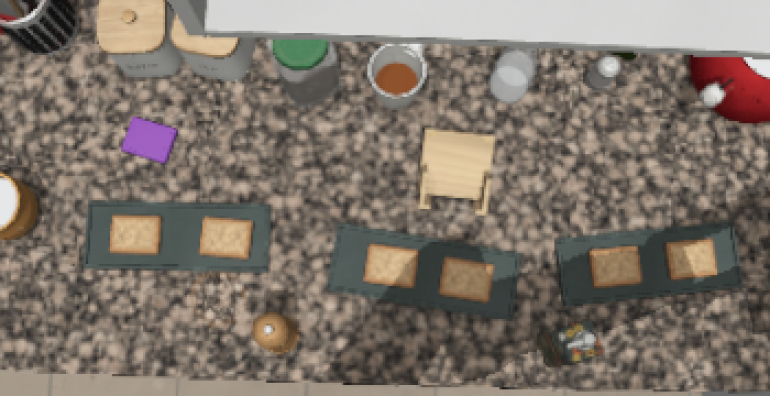

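The final picture shows the caddy empty at (455,170) and two coasters flat inside each tray. The mill at (273,332), the bottle at (575,343) and the other things stand where they were, so I'm handing in.

```bash
python3 -c "
from cell import ctrl; print(ctrl.job_done())"
```

```text
the job is handed in; nothing more can be done
None
```

The job is handed in: each tray holds two coasters side by side inside its rim, dealt in the order asked, the caddy is empty and nothing else moved, at about 32.5 s of the 72 s allowed.

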